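# Close the vial carton and hold it in the coder's guard window

### The arm

A 6-joint arm with a two-finger parallel gripper is mounted at the origin on the work surface. World frame = base frame: x ahead of the robot, y to its left, z up, the work surface at z = 0. Lengths are in m, angles in rad, forces in N, time in s.
With the tool pointing down it reaches from about 0.4 to 0.925 m from the base axis. Payload 3.4 kg.
Tool frame: the origin (TCP) lies at the very end of the fingers, on their centre line; the grasp point (between the pads) lies manip.grip_point_offset behind it (manip.grip_point_offset is the distance from the TCP to the grasp point, in m); x points along the fingers, y is the direction in which the jaws open and shut, and the axes are right-handed (so a half turn about x gives the same grasp; the last joint's range is limited). The gripper opens to 85 mm and grips with 20 to 120 N. Pads are 22 mm wide; open, the fingers measure 114 mm over their backs; the gripper's body (76 mm by 85 mm) begins 54 mm behind the grasp point. The pads swing forward as they close: fully open they stand 13 mm farther back than shut.
Start: joints at [1.179, 0.307, 1.506, -0, 1.328, -0.073], TCP at [0.18, 0.546, 0.231] pointing down, gripper open.
Joint ranges: [-3.12, 3.12], [-1.05, 2.28], [0.14, 2.33], [-1.42, 4.57], [0.1, 2.73], [-2.68, 2.68]. Speed limits (rad/s): [2.57, 2.57, 3.14, 3.14, 3.14, 3.14].

### API

Orientations are given as a unit quaternion [w, x, y, z].
In Python, from rig import manip gives the robot as it stands.
- The arm moves only by the tool apply_moves, never from a script. Its argument "motion" is a list of rows, each an object with "linear": the shift along the tool's x, y, z in mm, a list of three; "delta_rot": the turn, a rotation vector about the tool's x, y, z in degrees, a list of three; "grip": the closure, from -1 (fully open) to 1 (shut). In form: [{"linear": [x, y, z], "delta_rot": [rx, ry, rz], "grip": grip}, ...]. A call has 1 to 5 rows; each row shifts and turns the pose as measured when the row begins, along the tool's axes as they then stand; what a row does not reach is not made up. A row lasts 1/10 s, in which the tool goes at most 50 mm and 8.59 degrees, less where a joint would pass 70% of its speed; a pose out of reach is approached as far as the arm can. A call is refused whole if a number of a shift passes 50 or a number of a turn 8.59, either way. A call with a gripper value outside its range is refused whole. The fingers move at their own pace and stop on an object; the grip force is fixed at half the most. Time passes only in rows, so rows that do not move let the fingers close. It gives the time, the measured TCP pose, the force and the opening at its end, in the units of the state.
- manip.state(): the state, without advancing time (a new reading comes with each control period).
- manip.read_camera(name): name is "side" or "top" or "wrist"; returns a dict with "pixels" (420x560x3 uint8, blue, green, red), "z_map" (420x560 float32, m along the optical axis (not along the pixel's ray), 0 where there is no reading), "mtx" (3x3 intrinsics, pixels), "position" and "rotation" of the camera in the world. Camera axes: x right, y up, looking along -z (the intrinsics and any distortion apply to the point x, -y, -z); pixel columns grow to the right and rows downward; lengths in m; the calibration is good to about 2 mm. A picture is of the moment at which its call begins.
- manip.finish_job(): hands the job in, once; it reports no verdict.
The state is a dict: "time_s": time; "joint_positions": joint angles; "dq": joint speeds; "joint_torque": joint torques, N m; "eef_pos": TCP position; "tcp_rot": TCP orientation; "contact_force": force on the tool from outside, world axes, zero at the start; "wrist_torque": the same for the moment, N m; "opening": finger opening in m.
Only numpy, scipy, OpenCV 4.12 (cv2) and the standard library are available. Lean on these libraries where they do the work, as an engineer would, in place of code of your own. Each camera call takes 0.05 s, during which the arm holds its last target.

### The job

On the bench, close the open vial carton: first fold in its two end flaps, then fold the top flap down flat over them. Then pick the closed carton up and feed one end (either one) squarely and level through the close-fitting guard window of the carton coder until about 50 mm of its length is inside, and finish there still holding it in the gripper, motionless, with its weight carried by the grip and not leaning on the window's edges. Keep the carton upright throughout and leave everything else on the bench where it stands.

Things in the scene. Friction and masses are not known exactly. Their poses are not given: they have to be found in the camera images.
- carton_center (a point): centre of the loose open white paperboard carton of ten amber vials (0.25 kg). Closed it is 126 mm along own x, 52 mm along own y, 58 mm high; this point is 29 mm above its underside, z up. It stands on the bench; the vials are fast in it, up to 4 mm below the rim. Walls stiff enough to grip across the 52 mm
- end_flap_a (a joint): end flap hinged along the top of the carton's +x end: hinge at own x = +62 mm, 54 mm above the underside, along own y. 46 mm wide, 33 mm long, 2 mm thick. 0 = folded in flat, pi/2 = straight up, more = leaning outward (to 2.2 rad). It stays where it is left and yields to about 0.5 N at its edge
- end_flap_b (a joint): the same for the end flap at the carton's -x end (hinge line at own x = -62 mm)
- top_flap (a joint): top flap hinged along the top of the carton's long +y side: hinge at own y = +25 mm, 57 mm above the underside, along own x. 124 mm long, 50 mm wide, 2 mm thick. 0 = closed flat over the carton, pi/2 = straight up, more = leaning outward (to 2.2 rad). It stays where it is left; no tuck or lock
- window (a point): centre of the fixed coder's guard window, on the outer face of the upright panel, 71 mm above the bench. x points level straight in, y level along the panel, z up. Opening 56 mm (y) by 62 mm (z): 2 mm to spare on each side of the closed carton. Panel 6 mm thick, 160 mm wide, 136 mm high; lips flared 45 degrees outward stand 6 mm out round the opening
- cabinet_top (a point): middle of the top of the coder's white cabinet (180 mm along x, 220 mm along y, 200 mm high; a tilted operator panel on it reaches about 245 mm); same axes as the window. Between guard panel and cabinet is a tunnel 110 mm deep with a clear roof 136 mm above the bench; a black print head stands in it 40 mm to +y of its centre line
- vial_1: bystander: single amber vial, 23 mm across, 51 mm tall, standing; origin at the centre of its underside
- vial_2: bystander: a second such vial; origin at the centre of its underside
- marker: bystander: black marker pen with grey cap lying down, about 125 mm long along its x, 14 mm thick; origin under the middle of the black part
- spray: bystander: white bottle with blue cap, 60 mm across, 150 mm tall; origin at the centre of its underside
- tape: bystander: grey desk tape dispenser with a roll, 150 x 62 mm, 106 mm tall; origin at the centre of its underside
- syringe_bin: bystander: blue open bin with syringes, 160 x 110 mm, 70 mm tall; origin at the centre of its underside
- flat_pack: bystander: closed brown pack, 100 x 75 x 32 mm; origin at the centre of its underside
There are look-alikes about, which are no part of the job. What is shaped like the part that bears carton_center but green is not meant.

How it is judged:
By the outcome, as a careful person would: the job done as asked, in the order asked, and still so for the second after the job is handed in, while the arm keeps its last pose, push and grip.
It also fails if it takes over 67 s, if anything falls off the work surface, if the arm or the gripper's body presses on something with over 40 N, if the wrist force passes 120 N, or if a joint passes its speed limit or range.

## Working session

There is one attempt and no reset: what is moved stays moved. The work goes in short steps, Python scripts to look and compute and a tool call to move; the robot and the scene stay as the last step left them, time stands still between calls to the robot, and variables do not carry over. Pictures are saved under pics/ and viewed, and the job is handed in when it is done.

Besides the shell and the picture viewer there is one more tool, called as a command line: name --argument value ..., lists and objects as JSON in quotes. apply_moves: Moves the arm, as the interface text tells. Its arguments: {"type":"object","properties":{"motion":{"type":"array"}},"required":["motion"]}

```bash
ls; mkdir -p pics
python3 - <<'E'
from rig import manip
import cv2,numpy as np
print(manip.state()); print(manip.grip_point_offset)
for n in ["side","top","wrist"]:
    c=manip.read_camera(n); cv2.imwrite(f"pics/{n}0.png",c["pixels"]); print(n,c["mtx"],c["position"],c["rotation"],[k for k in c])
    np.savez(f"{n}0.npz",**c)
E
```

```text
pics
{'time_s': 0.0, 'joint_positions': array([ 1.17948012e+00,  3.07561108e-01,  1.50768258e+00,  5.94060391e-07,
        1.32837887e+00, -7.35009012e-02]), 'dq': array([ 0.00176575, -0.00098442, -0.00062136, -0.00018688,  0.00067511,
       -0.00097457]), 'joint_torque': array([-1.39144493e-03, -4.57548988e+01, -2.51907456e+01, -1.56401579e-04,
        1.35249551e-02, -2.57920256e-06]), 'eef_pos': array([0.1794402 , 0.54555103, 0.23038437]), 'tcp_rot': array([ 0.69803189,  0.11119403,  0.69836288, -0.1125907 ]), 'contact_force': array([ 1.69071882, -0.02405402, -0.09517035]), 'wrist_torque': array([ 0.01733019,  0.00013773, -0.00943804]), 'opening': 0.0856700832384374}
0.0187
side [[428.37853394   0.         280.79805543]
 [  0.         428.37853394 210.99006156]
 [  0.           0.           1.        ]] [-0.15375543 -0.97199855  0.81293182] [ 0.81648052  0.47754349 -0.17376382 -0.27407646] ['pixels', 'z_map', 'mtx', 'position', 'rotation']
top [[530.06163209   0.         285.45269426]
 [  0.         530.06163209 209.45659418]
 [  0.           0.           1.        ]] [ 0.37327676 -0.01442948  1.52394902] [-0.69925183 -0.0443672   0.0488564   0.71182265] ['pixels', 'z_map', 'mtx', 'position', 'rotation']
wrist [[312.1523756    0.         278.96672259]
 [  0.         312.1523756  210.56277493]
 [  0.           0.           1.        ]] [0.10459244 0.57017849 0.37347883] [ 0.80017668 -0.12518628 -0.0895566   0.57967689] ['pixels', 'z_map', 'mtx', 'position', 'rotation']
```

View pics/top0.png

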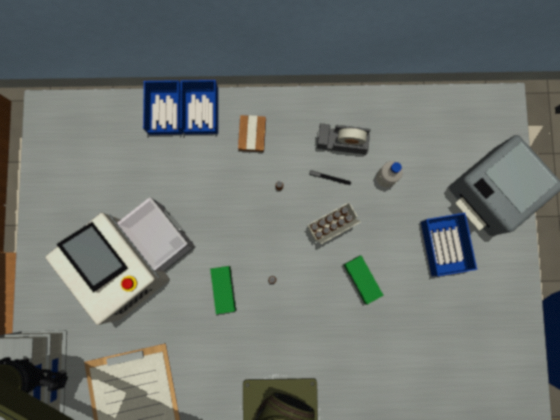

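View pics/side0.png

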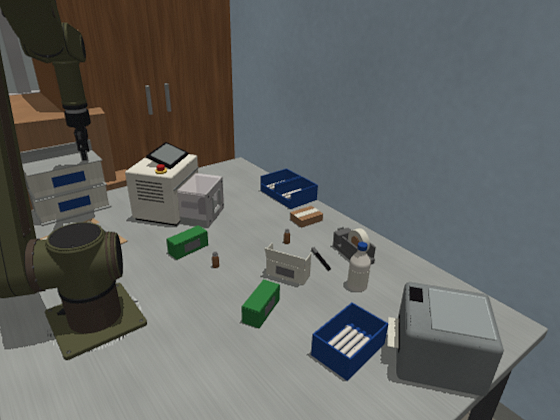

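View pics/wrist0.png

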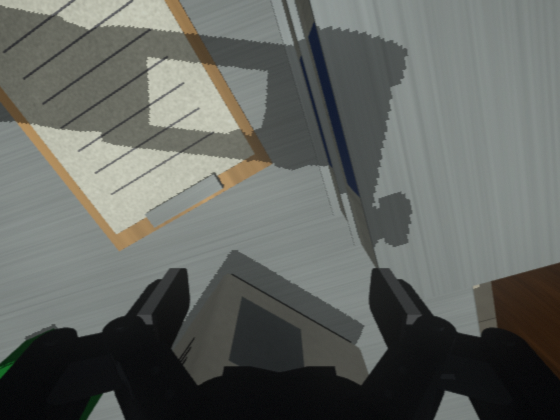

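```bash
cat > h.py <<'E'
import numpy as np,cv2
from scipy.spatial.transform import Rotation as R
def rot(q): return R.from_quat([q[1],q[2],q[3],q[0]]).as_matrix()
def pts(c):
    h,w=c["z_map"].shape; v,u=np.mgrid[:h,:w]
    K=c["mtx"]; z=c["z_map"]
    p=np.stack([(u-K[0,2])/K[0,0]*z,-(v-K[1,2])/K[1,1]*z,-z],-1)
    P=p@rot(c["rotation"]).T+c["position"]; P[z<=0]=np.nan
    return P
def ray(c,u,v,zp):
    K=c["mtx"]; d=rot(c["rotation"])@np.array([(u-K[0,2])/K[0,0],-(v-K[1,2])/K[1,1],-1])
    t=(zp-c["position"][2])/d[2]; return c["position"]+t*d
def proj(c,P):
    p=(np.atleast_2d(P)-c["position"])@rot(c["rotation"]); K=c["mtx"]
    return np.stack([K[0,0]*p[:,0]/-p[:,2]+K[0,2],K[1,1]*-p[:,1]/-p[:,2]+K[1,2]],-1)
def load(f): return dict(np.load(f))
def crop(c,x0,y0,x1,y1,s,f): cv2.imwrite(f,cv2.resize(c["pixels"][y0:y1,x0:x1],None,fx=s,fy=s,interpolation=cv2.INTER_CUBIC))
E
python3 - <<'E'
from h import *
t=load("top0.npz"); s=load("side0.npz")
crop(t,290,190,380,260,8,"pics/tc.png"); crop(s,250,230,330,300,8,"pics/sc.png"); crop(t,30,190,210,330,4,"pics/tw.png"); crop(s,120,130,240,230,6,"pics/sw.png")
P=pts(t)
for u,v in [(400,100),(150,330),(270,240),(340,300)]: print(P[v,u])
Q=pts(s)
for u,v in [(200,270),(300,340),(250,220)]: print(Q[v,u])
E
```

```text
[ 0.89950783 -0.3742084  -0.00135111]
[0.24043242 0.36045772 0.00234103]
[ 0.48771708  0.02015806 -0.00234721]
[ 0.313565   -0.17608516 -0.00062299]
[3.24467357e-01 2.50369962e-02 1.16003305e-04]
[ 0.38635342 -0.38571849  0.00067714]
[0.62506523 0.18998448 0.00078657]
```

View pics/tc.png

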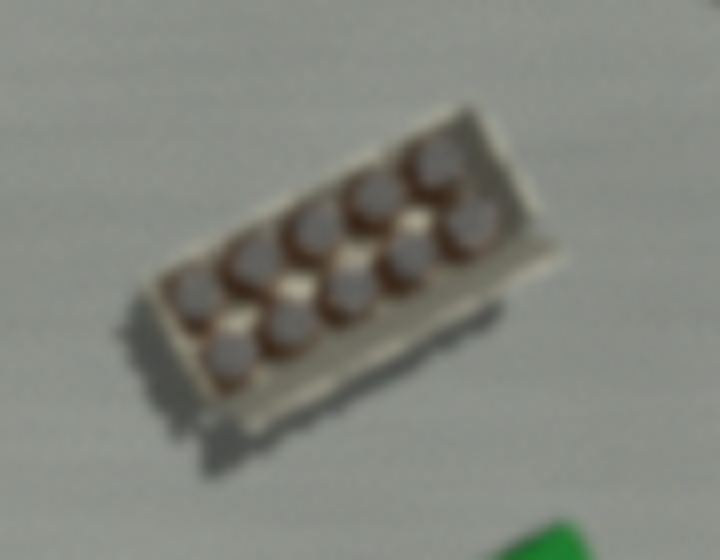

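View pics/sc.png

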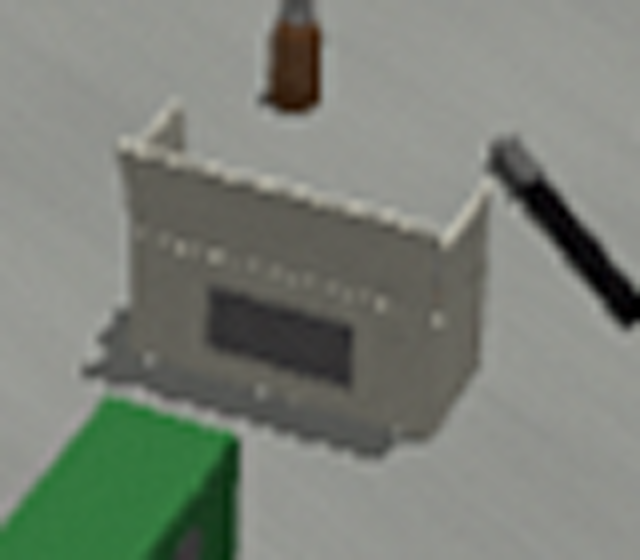

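View pics/tw.png

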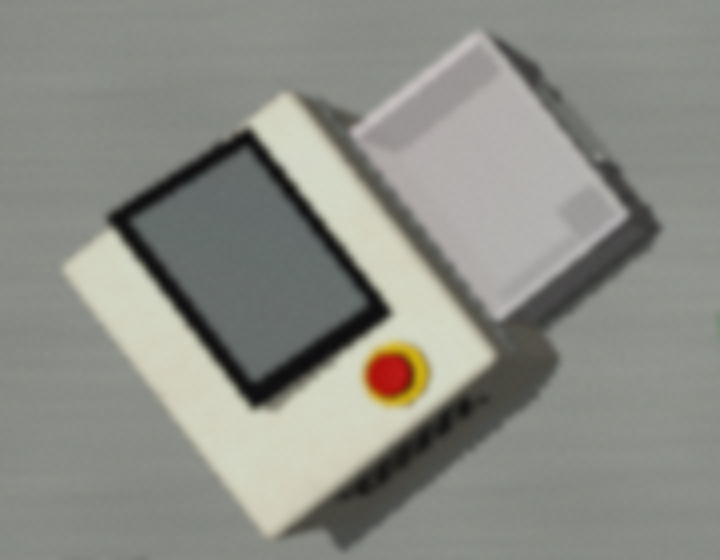

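View pics/sw.png

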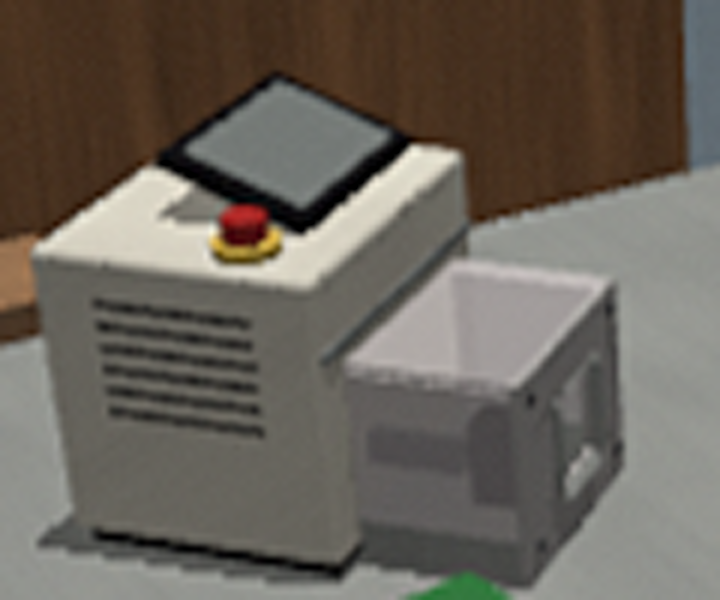

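Run:
```python
from h import *
t=load("top0.npz"); s=load("side0.npz"); w=load("wrist0.npz")
T=rot([0.69803189,0.11119403,0.69836288,-0.1125907]); p=np.array([0.1794402,0.54555103,0.23038437])
print("T",T.round(3)); print("cam in tool",T.T@(w["position"]-p), (T.T@rot(w["rotation"])).round(3))
P=pts(t)
# carton
u0,v0=295,195
sub=P[195:260,295:370].reshape(-1,3); m=(sub[:,2]>0.03)&(sub[:,2]<0.15); q=sub[m]
print(m.sum(),q[:,2].min(),q[:,2].max())
q=q[(q[:,2]<0.066)]
r=cv2.minAreaRect((q[:,:2]*1000).astype(np.float32)); print(r,cv2.boxPoints(r))
# cabinet
sub=P[190:330,30:210].reshape(-1,3)
for lo,hi in [(0.19,0.21),(0.12,0.145)]:
    q=sub[(sub[:,2]>lo)&(sub[:,2]<hi)]; r=cv2.minAreaRect((q[:,:2]*1000).astype(np.float32)); print(lo,len(q),r,cv2.boxPoints(r),np.median(q[:,2]))
# heights map of carton coarse
np.set_printoptions(linewidth=250)
print((P[200:248:2,302:364:2,2]*1000).astype(int))
```

```text
T [[-0.001  0.312  0.95 ]
 [-0.002  0.95  -0.312]
 [-1.    -0.002 -0.   ]]
cam in tool [-0.14308238 -0.00028487 -0.07881671] [[-0.     0.304 -0.953]
 [ 1.    -0.001 -0.   ]
 [-0.001 -0.953 -0.304]]
928 0.030010816278113195 0.11169086700081876
((484.6729431152344, -176.2721710205078), (158.55514526367188, 125.72966766357422), 25.88993263244629) [[ 385.9026  -154.33286]
 [ 440.80167 -267.4436 ]
 [ 583.4433  -198.21149]
 [ 528.5442   -85.10074]]
0.19 3850 ((411.2745361328125, 440.5078125), (221.45669555664062, 181.99667358398438), 38.066410064697266) [[267.99124 443.87823]
 [380.20572 300.59283]
 [554.55786 437.1374 ]
 [442.34335 580.4228 ]] 0.2004545844100759
0.12 2734 ((445.3828125, 392.5982360839844), (215.28738403320312, 288.5642395019531), 38.78626251220703) [[271.09506 437.6346 ]
 [451.85657 212.70218]
 [619.67053 347.56186]
 [438.90906 572.49426]] 0.13638938826253388
[[                   3                    2                    3                    0                   -3                    1                    0                    0                    3                   -7     
[... 14937 characters left out ...]
  8                    7                   -3                    4                    1                    5                    7                    6                    2                    4                    3
                     0                   -5                    1                   -1                    1                    3                    3                    0                    0                   -7                    0
                    -3                    4                    2                    0                    2                    4                    0                    2                    4]]<stdin>:18: RuntimeWarning: invalid value encountered in cast
```

Run:
```python
from h import *
t=load("top0.npz")
c=[ray(t,290+x/8,190+y/8,z)[:2] for x,y,z in [(463,108,.058),(152,287,.058),(530,210,.058)]]
print(c)
# vial lids: dark circles z=.053
v=[ray(t,290+x/8,190+y/8,.053)[:2] for x,y in [(440,160),(195,293),(232,355),(472,222)]]
print(v, np.mean(v,0)); d=np.array(v[1])-v[0]; print(np.degrees(np.arctan2(d[1],d[0])),np.linalg.norm(d))
```

```text
[array([ 0.58147436, -0.20033188]), array([ 0.52056161, -0.09012666]), array([ 0.54518216, -0.22247659])]
[array([ 0.56394108, -0.192291  ]), array([ 0.51869929, -0.10532254]), array([ 0.49681425, -0.11764672]), array([ 0.54190352, -0.20275753])] [ 0.53033954 -0.15450445]
117.48386440639764 0.09803230202379484
```

apply_moves --motion '[{"linear": [-50,0,0],"delta_rot": [0,0,0],"grip": -1},{"linear": [-50,0,0],"delta_rot": [0,0,0],"grip": -1},{"linear": [-10,-33,36],"delta_rot": [0,0,0],"grip": -1},{"linear": [0,-34,36],"delta_rot": [0,0,0],"grip": -1},{"linear": [0,-34,36],"delta_rot": [0,0,0],"grip": -1}]'

```text
time_s: 0.65
eef_pos: [0.2498, 0.4172, 0.3411]
tcp_rot: [0.698, 0.106, 0.699, -0.111]
contact_force: [1.5, 0.5, 0.9]
opening: 0.0861
```

apply_moves --motion '[{"linear": [0,-34,36],"delta_rot": [0,0,0],"grip": -1},{"linear": [0,-34,36],"delta_rot": [0,0,0],"grip": -1},{"linear": [0,-34,36],"delta_rot": [0,0,0],"grip": -1},{"linear": [0,-34,36],"delta_rot": [0,0,0],"grip": -1},{"linear": [0,-34,36],"delta_rot": [0,0,0],"grip": -1}]'

```text
time_s: 1.15
eef_pos: [0.3693, 0.1966, 0.3425]
tcp_rot: [0.699, 0.105, 0.699, -0.11]
contact_force: [1.7, 1.1, 0.1]
opening: 0.0852
```

apply_moves --motion '[{"linear": [0,-36,34],"delta_rot": [0,0,0],"grip": -1},{"linear": [0,-36,34],"delta_rot": [0,0,0],"grip": -1},{"linear": [0,-36,34],"delta_rot": [0,0,0],"grip": -1},{"linear": [0,-36,34],"delta_rot": [0,0,0],"grip": -1},{"linear": [0,-36,34],"delta_rot": [0,0,0],"grip": -1}]'

```text
time_s: 1.65
eef_pos: [0.4761, -0.0296, 0.3437]
tcp_rot: [0.699, 0.105, 0.699, -0.109]
contact_force: [1.4, 0.4, 0.3]
opening: 0.0852
```

apply_moves --motion '[{"linear": [0,-36,34],"delta_rot": [0,0,0],"grip": -1},{"linear": [0,-35,30],"delta_rot": [0,0,0],"grip": -1},{"linear": [0,-20,20],"delta_rot": [8.5,0,0],"grip": -1},{"linear": [15,0,0],"delta_rot": [8.5,0,0],"grip": -1},{"linear": [15,0,0],"delta_rot": [8.5,0,0],"grip": -1}]'

```text
time_s: 2.15
eef_pos: [0.5328, -0.1542, 0.3131]
tcp_rot: [0.658, 0.261, 0.654, -0.265]
contact_force: [0.3, 1.1, -0.9]
opening: 0.0857
```

apply_moves --motion '[{"linear": [30,0,0],"delta_rot": [8.5,0,0],"grip": -1},{"linear": [30,0,0],"delta_rot": [8.5,0,0],"grip": 1},{"linear": [20,0,0],"delta_rot": [0,0,0],"grip": 1},{"linear": [0,0,0],"delta_rot": [0,0,0],"grip": 1}]'

```text
time_s: 2.55
eef_pos: [0.5315, -0.1559, 0.2275]
tcp_rot: [0.61, 0.357, 0.609, -0.361]
contact_force: [0.3, -0.3, 0.7]
opening: 0.0439
```

```bash
cat > look.py <<'E'
import sys
from rig import manip
from h import *
n,f=sys.argv[1],sys.argv[2]
s=manip.state(); c=manip.read_camera(n); np.savez(f+".npz",**c); cv2.imwrite(f"pics/{f}.png",c["pixels"])
print(s["time_s"],s["eef_pos"].round(4),s["contact_force"].round(1),s["opening"],np.degrees(s["joint_positions"]).round(1)); print(rot(s["tcp_rot"]).round(4))
E
python3 look.py wrist w1
```

```text
2.55 [ 0.5315 -0.1559  0.2275] [ 0.3 -0.3  0.7] 0.04387284491419042 [-20.5  16.1  89.2  -0.4  74.7 -49.4]
[[-0.0018  0.8746  0.4848]
 [-0.0066  0.4848 -0.8746]
 [-1.     -0.0048  0.0049]]
```

View pics/w1.png

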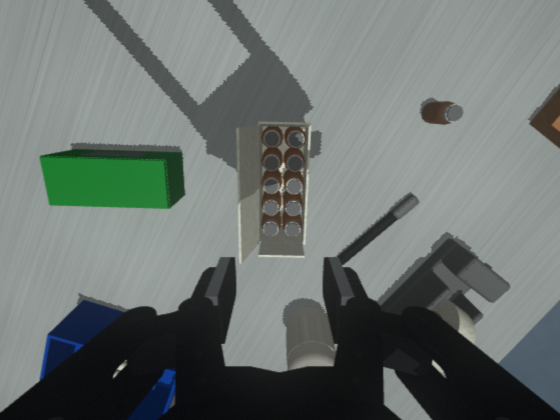

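Run:
```python
from h import *
w=load("w1.npz"); crop(w,225,110,325,275,4,"pics/w1c.png")
```

```text
(no output)
```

View pics/w1c.png

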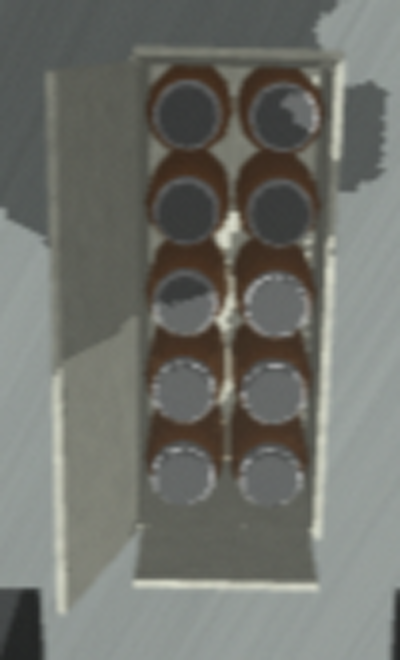

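Run:
```python
from h import *
w=load("w1.npz")
f=lambda x,y,z: ray(w,225+x/4-.375,110+y/4-.375,z)
L=[[(187,114),(187,212),(185,302),(183,391),(182,476)],[(284,116),(278,214),(275,304),(273,392),(270,476)]]
A=np.array([[f(*p,.053)[:2] for p in r] for r in L])
c=A.reshape(-1,2).mean(0); d=A[:,0].mean(0)-A[:,-1].mean(0); yaw=np.degrees(np.arctan2(d[1],d[0]))
print("lids centre",c,"yaw",yaw,np.linalg.norm(d), np.linalg.norm(A[0]-A[1],axis=1))
d0=A[0,0]-A[0,-1];d1=A[1,0]-A[1,-1];print(np.degrees(np.arctan2(d0[1],d0[0])),np.degrees(np.arctan2(d1[1],d1[0])))
ex=d/np.linalg.norm(d); ey=np.array([-ex[1],ex[0]])
def loc(p): q=p[:2]-c; return (q@ex*1000).round(1),(q@ey*1000).round(1)
for n,(x,y,z) in {"-y rim top":(343,62,.058),"-y rim bot":(318,538,.058),"+y hinge bot":(137,527,.058),"+y hinge top":(137,60,.058)}.items(): print(n,loc(f(x,y,z)))
# flap b edge: line of pixel; hinge x=-62,z=.055; solve theta
def flap(px,h,axis,sgn,Lf):
    best=None
    for th in np.linspace(0,2.3,231):
        a=h[0]-sgn*Lf*np.cos(th)  # inward = -sgn
        z=h[1]+Lf*np.sin(th)
        l=loc(f(*px,z/1000))[axis]
        e=abs(l-a)
        if best is None or e<best[0]: best=(e,th)
    return best
print("b",flap((226,585),(-62,54),0,-1,33)); print("a",flap((238,48),(62,54),0,1,33),flap((238,56),(62,54),0,1,33))
print("top",flap((62,610),(25,57),1,1,50),flap((50,72),(25,57),1,1,50))
P=pts(w)[110:275,225:325]
q=P-np.r_[c,0]; lx=q[...,:2]@ex*1000; ly=q[...,:2]@ey*1000; z=P[...,2]*1000
for nm,m in {"b":(abs(ly)<18)&(lx<-57)&(lx>-90)&(z>60),"a":(abs(ly)<18)&(lx>50)&(lx<90)&(z>60)}.items(): print(nm,m.sum(),np.polyfit(z[m]-54,lx[m],1) if m.sum()>3 else 0)
m=(abs(lx)<45)&(ly>18)&(ly<60)&(z>62); print("t",m.sum(),np.polyfit(z[m]-57,ly[m],1))
for k in range(-40,50,20):
    m=(abs(lx-k)<6)&(ly<-15)&(ly>-32)&(z>52); print(k,ly[m].min() if m.any() else 0,z[m].max() if m.any() else 0)
```

```text
lids centre [ 0.53130561 -0.15211327] yaw 117.7472736479905 0.09609231710912339 [0.02409254 0.02315245 0.02342097 0.02395371 0.02394481]
117.79330677425611 117.70099051190799
-y rim top (np.float64(61.6), np.float64(-25.6))
-y rim bot (np.float64(-63.5), np.float64(-25.5))
+y hinge bot (np.float64(-61.5), np.float64(23.8))
+y hinge top (np.float64(60.9), np.float64(24.1))
b (np.float64(0.04741990743311675), np.float64(1.6299999999999997))
a (np.float64(0.03164579224197439), np.float64(1.6699999999999997)) (np.float64(0.023066123167609476), np.float64(1.6199999999999997))
top (np.float64(0.0018062195509997991), np.float64(1.8399999999999996)) (np.float64(0.12048765877437262), np.float64(1.8499999999999996))
b 460 [-3.41195451e-02 -6.18700476e+01]
a 172 [ 0.15612523 59.06582352]
t 2044 [-2.20669683e-02  3.34169590e+01]
-40 -25.705418243327625 57.24476709661924
-20 -25.651576950615368 57.491544736758435
0 -25.551384608615027 235.92481680735864
20 -25.64636343395986 57.96540738728473
40 -25.602017047349523 57.20175863768212
```

```bash
cat > where.py <<'E'
import sys
from rig import manip
from h import *
c=np.array([.5310,-.1521]); yaw=117.75
ex=np.array([np.cos(np.radians(yaw)),np.sin(np.radians(yaw))]); ey=np.array([-ex[1],ex[0]])
def where():
    s=manip.state(); T=rot(s["tcp_rot"]); d=(s["eef_pos"][:2]-c)*1000
    print("t",s["time_s"],"XYZ",(d@ex).round(1),(d@ey).round(1),(s["eef_pos"][2]*1000).round(1),"yaw tool z vs -X: %.2f"%((np.degrees(np.arctan2(T[1,2],T[0,2]))-yaw-180+180)%360-180),"tool x down err",(np.degrees(T[:2,0])).round(2),"F",s["contact_force"].round(1),"open",s["opening"].round(4))
if __name__=="__main__": where()
E
python3 where.py
```

```text
Traceback (most recent call last):
  File "where.py", line 9, in <module>
    if __name__=="__main__": where()
                             ~~~~~^^
  File "where.py", line 8, in where
    print("t",s["time_s"],"XYZ",(d@ex).round(1),(d@ey).round(1),(s["eef_pos"][2]*1000).round(1),"yaw tool z vs -X: %.2f"%((np.degrees(np.arctan2(T[1,2],T[0,2]))-yaw-180+180)%360-180),"tool x down err",(np.degrees(T[:2,0])).round(2),"F",s["contact_force"].round(1),"open",s["opening"].round(4))
                                                                                                                                                                                                                                                                               ^^^^^^^^^^^^^^^^^^
AttributeError: 'float' object has no attribute 'round'
```

apply_moves --motion '[{"linear": [0,7,-45],"delta_rot": [1.2,0,0],"grip": 1},{"linear": [15,0,-47],"delta_rot": [0,0,0],"grip": 1},{"linear": [50,0,0],"delta_rot": [0,0,0],"grip": 1},{"linear": [40,0,0],"delta_rot": [0,0,0],"grip": 1}]'

```text
time_s: 3.0
eef_pos: [0.5058, -0.0733, 0.1324]
tcp_rot: [0.616, 0.366, 0.595, -0.365]
contact_force: [0.2, -1.0, 0.2]
opening: 0.0
```

```bash
python3 where.py;python3 look.py wrist w2
```

```text
3.0 [ 0.5058 -0.0733  0.1324] [ 0.2 -1.   0.2] 3.472559278198267e-05 [-12.7  17.5 102.9  -0.5  57.9 -40.2]
[[ 0.0267  0.885   0.4649]
 [-0.0132  0.4653 -0.885 ]
 [-0.9996  0.0175  0.0241]]Traceback (most recent call last):
  File "where.py", line 9, in <module>
    if __name__=="__main__": where()
                             ~~~~~^^
  File "where.py", line 8, in where
    print("t",s["time_s"],"XYZ",(d@ex).round(1),(d@ey).round(1),(s["eef_pos"][2]*1000).round(1),"yaw tool z vs -X: %.2f"%((np.degrees(np.arctan2(T[1,2],T[0,2]))-yaw-180+180)%360-180),"tool x down err",(np.degrees(T[:2,0])).round(2),"F",s["contact_force"].round(1),"open",s["opening"].round(4))
                                                                                                                                                                                                                                                                               ^^^^^^^^^^^^^^^^^^
AttributeError: 'float' object has no attribute 'round'
```

View pics/w2.png

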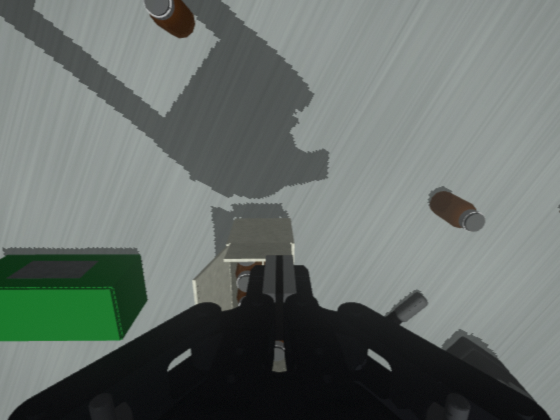

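```bash
cat > where.py <<'E'
import sys
from rig import manip
from h import *
c=np.array([.5310,-.1521]); yaw=117.75
def where(c=c,yaw=yaw):
    ex=np.array([np.cos(np.radians(yaw)),np.sin(np.radians(yaw))]); ey=np.array([-ex[1],ex[0]])
    s=manip.state(); T=rot(s["tcp_rot"]); d=(s["eef_pos"][:2]-c)*1000
    Td=np.stack([[0,0,-1],-np.r_[ey,0],-np.r_[ex,0]],1)
    rv=np.degrees(R.from_matrix(T.T@Td).as_rotvec())
    print("t %.2f"%s["time_s"],"XYZ",(d@ex).round(1),(d@ey).round(1),(s["eef_pos"][2]*1000).round(1),"rotfix",rv.round(2),"F",s["contact_force"].round(1),"open %.1f"%(s["opening"]*1000),"q",np.degrees(s["joint_positions"]).round(0))
if __name__=="__main__": where(*( [np.array([float(sys.argv[1]),float(sys.argv[2])]),float(sys.argv[3])] if len(sys.argv)>3 else []))
E
python3 where.py
```

```text
t 3.05 XYZ 84.0 -11.4 126.9 rotfix [-0.06  0.98 -0.56] F [-2.6  1.  -2.7] open 0.2 q [-13.  18. 103.  -0.  58. -40.]
```

apply_moves --motion '[{"linear": [25,-2,0],"delta_rot": [0,1.0,-0.6],"grip": 1},{"linear": [15,-2,0],"delta_rot": [0,0,0],"grip": 1},{"linear": [5,0,0],"delta_rot": [0,0,0],"grip": 1}]'

```text
time_s: 3.35
eef_pos: [0.5021, -0.0749, 0.0845]
tcp_rot: [0.607, 0.365, 0.604, -0.365]
contact_force: [-0.3, 0.6, 0.7]
opening: -0.0001
```

```bash
python3 where.py
```

```text
t 3.35 XYZ 81.8 -10.3 84.5 rotfix [ 0.07  0.12 -0.14] F [-0.3  0.6  0.7] open -0.1 q [-13.  22. 105.   0.  53. -41.]
```

apply_moves --motion '[{"linear": [5,-2,7],"delta_rot": [0,0,0],"grip": 1},{"linear": [0,0,8],"delta_rot": [0,0,0],"grip": 1},{"linear": [0,0,8],"delta_rot": [0,0,0],"grip": 1},{"linear": [4,0,6],"delta_rot": [0,0,0],"grip": 1}]'

```text
time_s: 3.75
eef_pos: [0.5188, -0.1045, 0.08]
tcp_rot: [0.609, 0.366, 0.602, -0.364]
contact_force: [0.2, 0.5, 0.8]
opening: 0.0002
```

```bash
python3 where.py; python3 look.py wrist w3; python3 look.py side s3
python3 - <<'E'
from h import *
crop(load("s3.npz"),230,210,350,300,6,"pics/s3c.png")
E
```

```text
t 3.75 XYZ 47.8 -11.4 80.0 rotfix [ 0.12  0.43 -0.47] F [0.2 0.5 0.8] open 0.2 q [-16.  23. 103.   0.  53. -44.]
3.75 [ 0.5188 -0.1045  0.08  ] [0.2 0.5 0.8] 0.00018254723287488778 [-16.   23.1 103.4   0.   52.8 -43.9]
[[ 0.0108  0.884   0.4674]
 [-0.0028  0.4675 -0.884 ]
 [-0.9999  0.0083  0.0076]]
3.8 [ 0.5193 -0.1052  0.0794] [ 1.5 -0.5  1.7] -9.282097881935116e-05 [-16.   23.2 103.4  -0.   52.7 -43.9]
[[ 0.0111  0.8841  0.4672]
 [-0.0034  0.4673 -0.8841]
 [-0.9999  0.0082  0.0082]]
```

View pics/s3c.png

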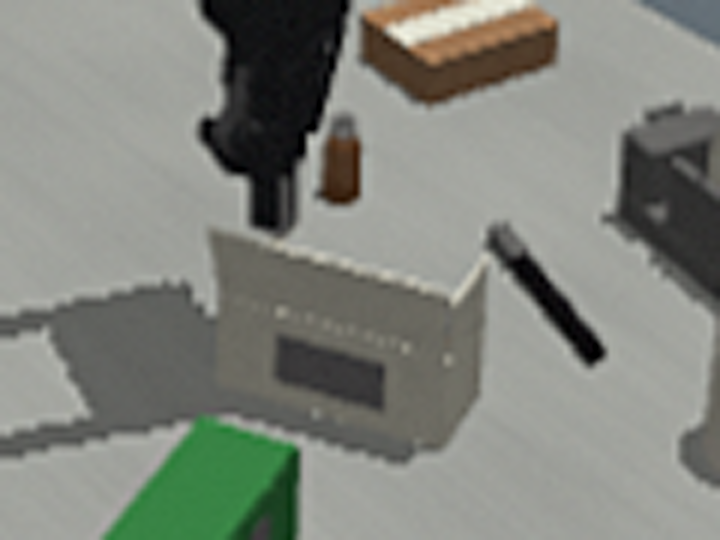

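View pics/w3.png

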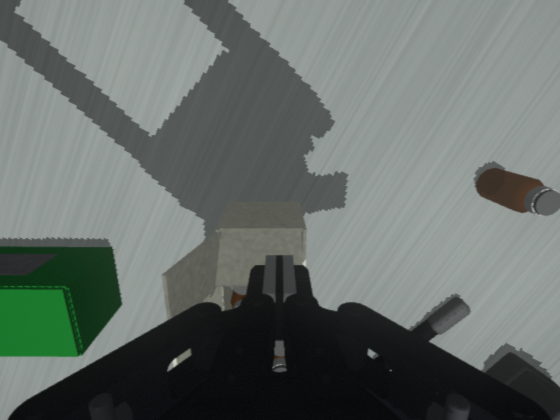

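apply_moves --motion '[{"linear": [8,-2,0],"delta_rot": [0,0,0],"grip": 1},{"linear": [7,0,0],"delta_rot": [0,0,0],"grip": 1},{"linear": [4,0,0],"delta_rot": [0,0,0],"grip": 1},{"linear": [2,0,0],"delta_rot": [0,0,0],"grip": 1}]'

```text
time_s: 4.25
eef_pos: [0.5168, -0.1059, 0.0569]
tcp_rot: [0.609, 0.366, 0.602, -0.364]
contact_force: [0.2, 0.1, 0.2]
opening: -0.0001
```

```bash
python3 where.py
```

```text
t 4.25 XYZ 47.5 -9.0 56.9 rotfix [ 0.05  0.43 -0.46] F [0.2 0.1 0.2] open -0.1 q [-16.  25. 105.   0.  50. -44.]
```

apply_moves --motion '[{"linear": [1.5,0,0],"delta_rot": [0,0.4,-0.4],"grip": 1},{"linear": [2,0,0],"delta_rot": [0,0,0],"grip": 1}]'

```text
time_s: 4.45
eef_pos: [0.5162, -0.1054, 0.0546]
tcp_rot: [0.605, 0.365, 0.606, -0.365]
contact_force: [-7.3, 1.0, 35.2]
opening: 0.0002
```

```bash
python3 where.py
```

```text
t 4.45 XYZ 48.2 -8.7 54.6 rotfix [ 0.09 -0.05  0.03] F [-7.3  1.  35.2] open 0.2 q [-16.  25. 105.   0.  50. -44.]
```

apply_moves --motion '[{"linear": [-15,0,0],"delta_rot": [0,0,0],"grip": 1},{"linear": [-35,0,0],"delta_rot": [0,0,0],"grip": 1},{"linear": [0,0,42],"delta_rot": [0,0,0],"grip": 1},{"linear": [0,0,42],"delta_rot": [0,0,0],"grip": 1},{"linear": [0,0,40],"delta_rot": [0,0,0],"grip": 1}]'

```text
time_s: 4.95
eef_pos: [0.5725, -0.2115, 0.107]
tcp_rot: [0.604, 0.363, 0.61, -0.363]
contact_force: [0.8, 0.1, -0.2]
opening: -0.0002
```

```bash
python3 where.py;  python3 look.py wrist w4
```

```text
t 4.95 XYZ -71.9 -9.0 107.0 rotfix [ 0.53 -0.37  0.23] F [ 0.8  0.1 -0.2] open -0.2 q [-24.  27.  91.   0.  63. -53.]
4.95 [ 0.5725 -0.2115  0.107 ] [ 0.8  0.1 -0.2] -0.00022790519431338982 [-24.3  27.   90.7   0.1  62.8 -52.6]
[[-0.0065  0.8806  0.4737]
 [ 0.0039  0.4738 -0.8806]
 [-1.     -0.0039 -0.0066]]
```

View pics/w4.png

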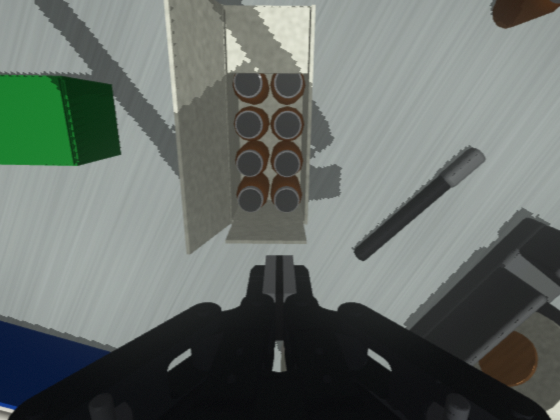

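apply_moves --motion '[{"linear": [0,0,9],"delta_rot": [0.4,-0.3,0.2],"grip": 1},{"linear": [15,0,0],"delta_rot": [0,0,0],"grip": 1},{"linear": [8,0,0],"delta_rot": [0,0,0],"grip": 1}]'

```text
time_s: 5.3
eef_pos: [0.584, -0.2297, 0.0842]
tcp_rot: [0.609, 0.366, 0.601, -0.367]
contact_force: [-0.1, 0.2, -0.2]
opening: 0.0003
```

```bash
python3 where.py
```

```text
t 5.30 XYZ -93.3 -10.8 84.2 rotfix [-0.16  0.58 -0.24] F [-0.1  0.2 -0.2] open 0.3 q [-25.  29.  91.  -0.  60. -53.]
```

apply_moves --motion '[{"linear": [4,-2,-9],"delta_rot": [0,0.5,-0.2],"grip": 1},{"linear": [0,0,-10],"delta_rot": [0,0,0],"grip": 1},{"linear": [0,0,-9],"delta_rot": [0,0,0],"grip": 1},{"linear": [2,0,-7],"delta_rot": [0,0,0],"grip": 1},{"linear": [3,0,-4],"delta_rot": [0,0,0],"grip": 1}]'

```text
time_s: 5.8
eef_pos: [0.5608, -0.1909, 0.0742]
tcp_rot: [0.604, 0.366, 0.606, -0.366]
contact_force: [1.0, 0.0, -0.7]
opening: 0.0002
```

```bash
python3 where.py
```

```text
t 5.80 XYZ -48.2 -8.3 74.2 rotfix [-0.05 -0.11  0.09] F [ 1.   0.  -0.7] open 0.2 q [-23.  28.  95.   0.  57. -51.]
```

apply_moves --motion '[{"linear": [8,0,0],"delta_rot": [0,0,0],"grip": 1},{"linear": [6,0,0],"delta_rot": [0,0,0],"grip": 1},{"linear": [2,0,0],"delta_rot": [0,0,0],"grip": 1},{"linear": [0,0,0],"delta_rot": [0,0,0],"grip": 1}]'

```text
time_s: 6.2
eef_pos: [0.5604, -0.1893, 0.0571]
tcp_rot: [0.605, 0.365, 0.606, -0.365]
contact_force: [-0.8, 0.5, -0.1]
opening: 0.0001
```

```bash
python3 where.py
```

```text
t 6.20 XYZ -46.6 -8.7 57.1 rotfix [ 0.04 -0.12  0.07] F [-0.8  0.5 -0.1] open 0.1 q [-23.  29.  96.   0.  55. -51.]
```

apply_moves --motion '[{"linear": [1.3,0,0],"delta_rot": [0,0,0],"grip": 1},{"linear": [0.6,0,0],"delta_rot": [0,0,0],"grip": 1}]'

```text
time_s: 6.4
eef_pos: [0.5606, -0.1897, 0.055]
tcp_rot: [0.604, 0.366, 0.606, -0.365]
contact_force: [-1.5, 0.8, 5.5]
opening: 0.0004
```

```bash
python3 where.py
```

```text
t 6.40 XYZ -47.1 -8.7 55.0 rotfix [-0.   -0.13  0.07] F [-1.5  0.8  5.5] open 0.4 q [-23.  29.  96.   0.  55. -51.]
```

apply_moves --motion '[{"linear": [-25,0,0],"delta_rot": [0,0,0],"grip": 1},{"linear": [-40,0,0],"delta_rot": [0,0,0],"grip": 1},{"linear": [-45,0,-22],"delta_rot": [0,0,0],"grip": 1},{"linear": [-20,0,-20],"delta_rot": [0,0,0],"grip": 1},{"linear": [0,0,0],"delta_rot": [0,0,0],"grip": 1}]'

```text
time_s: 6.9
eef_pos: [0.5412, -0.1534, 0.1882]
tcp_rot: [0.603, 0.366, 0.607, -0.366]
contact_force: [1.1, -1.0, -1.0]
opening: 0.0002
```

```bash
python3 where.py;  python3 look.py wrist w5
```

```text
t 6.90 XYZ -5.9 -8.5 188.2 rotfix [-0.15 -0.25  0.16] F [ 1.1 -1.  -1. ] open 0.2 q [-20.  19.  91.   0.  70. -48.]
6.9 [ 0.5412 -0.1534  0.1882] [ 1.1 -1.  -1. ] 0.00019100650814423518 [-20.2  18.8  91.1   0.1  70.4 -47.8]
[[-0.0046  0.8862  0.4632]
 [ 0.0026  0.4632 -0.8862]
 [-1.     -0.0029 -0.0044]]
```

View pics/w5.png

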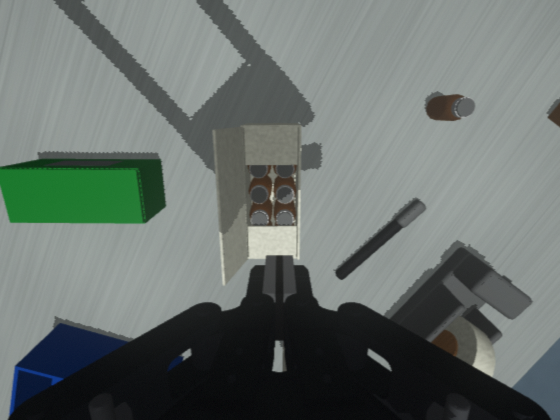

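Run:
```python
from h import *
w=load("w5.npz"); crop(w,205,110,315,290,4,"pics/w5c.png")
```

```text
(no output)
```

View pics/w5c.png

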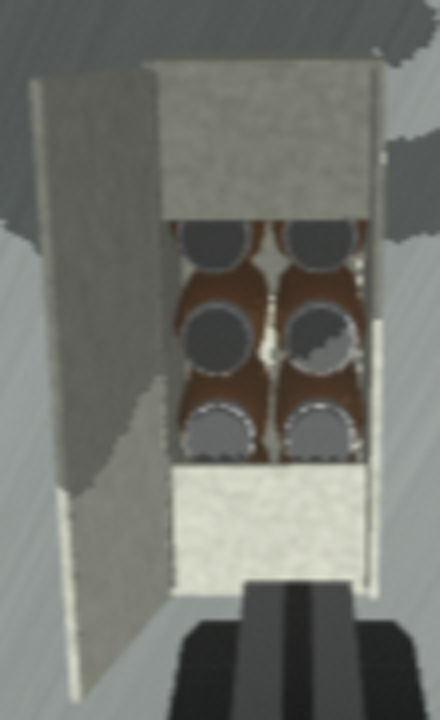

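Run:
```python
from h import *
w=load("w5.npz")
f=lambda x,y,z: ray(w,205+x/4-.375,110+y/4-.375,z)
c=np.array([.5310,-.1521]); yaw=np.radians(117.75); ex=np.array([np.cos(yaw),np.sin(yaw)]); ey=np.array([-ex[1],ex[0]])
def loc(p): q=p[:2]-c; return (q@ex*1000).round(1),(q@ey*1000).round(1)
for n,(x,y,z) in {"a -y":(384,62,.058),"b -y":(377,597,.058),"a flap free edge":(265,220,.056),"b free edge":(268,464,.056),"lidL":(217,340,.053),"lidR":(321,338,.053),"hinge+":(158,70,.057),"hinge-":(172,590,.057),"a end mid":(265,60,.056),"b end mid":(205,594,.056)}.items(): print(n,loc(f(x,y,z)))
P=pts(w)
for k,(x,y) in {"a":(265,150),"b":(268,520)}.items():
    u,v=int(205+x/4),int(110+y/4); print(k,np.median(P[v-7:v+8,u-15:u+16,2]))
```

```text
a -y (np.float64(61.5), np.float64(-25.7))
b -y (np.float64(-63.2), np.float64(-26.4))
a flap free edge (np.float64(27.7), np.float64(-0.2))
b free edge (np.float64(-29.7), np.float64(-0.3))
lidL (np.float64(-0.4), np.float64(11.2))
lidR (np.float64(0.0), np.float64(-12.7))
hinge+ (np.float64(59.9), np.float64(22.2))
hinge- (np.float64(-61.8), np.float64(23.2))
a end mid (np.float64(61.9), np.float64(-0.5))
b end mid (np.float64(-63.3), np.float64(15.3))
a 0.05535966228367256
b 0.05531677641450833
```

apply_moves --motion '[{"linear": [10,-35,-3],"delta_rot": [0,-0.2,0.1],"grip": 1},{"linear": [20,-40,-2],"delta_rot": [0,0,0],"grip": 1},{"linear": [25,-6,0],"delta_rot": [0,0,0],"grip": 1},{"linear": [20,0,0],"delta_rot": [0,0,0],"grip": 1},{"linear": [5,0,0],"delta_rot": [0,0,0],"grip": 1}]'

```text
time_s: 7.45
eef_pos: [0.4662, -0.1918, 0.1013]
tcp_rot: [0.605, 0.365, 0.605, -0.367]
contact_force: [-0.2, 0.4, -0.5]
opening: -0.0001
```

```bash
python3 where.py
```

```text
t 7.45 XYZ -5.0 75.8 101.3 rotfix [-0.1   0.13  0.12] F [-0.2  0.4 -0.5] open -0.1 q [-27.  20. 105.  -0.  55. -55.]
```

apply_moves --motion '[{"linear": [4,12,-2],"delta_rot": [0,0,0],"grip": 1},{"linear": [1,10,-2],"delta_rot": [0,0,0],"grip": 1},{"linear": [0,9,0],"delta_rot": [0,0,0],"grip": 1},{"linear": [0,8,0],"delta_rot": [0,0,0],"grip": 1}]'

```text
time_s: 7.85
eef_pos: [0.5019, -0.1695, 0.0942]
tcp_rot: [0.604, 0.365, 0.605, -0.368]
contact_force: [-0.8, -0.1, -0.3]
opening: 0.0005
```

```bash
python3 where.py; python3 look.py side s6
python3 - <<'E'
from h import *
crop(load("s6.npz"),230,190,350,300,6,"pics/s6c.png")
E
```

```text
t 7.85 XYZ -1.9 33.8 94.2 rotfix [-0.18  0.02  0.2 ] F [-0.8 -0.1 -0.3] open 0.5 q [-23.  22. 102.  -0.  56. -51.]
7.85 [ 0.5019 -0.1695  0.0942] [-0.8 -0.1 -0.3] 0.00047508877158220435 [-23.1  22.4 101.9  -0.2  55.9 -50.6]
[[-2.900e-03  8.864e-01  4.628e-01]
 [-2.000e-03  4.628e-01 -8.865e-01]
 [-1.000e+00 -3.500e-03  4.000e-04]]
```

View pics/s6c.png

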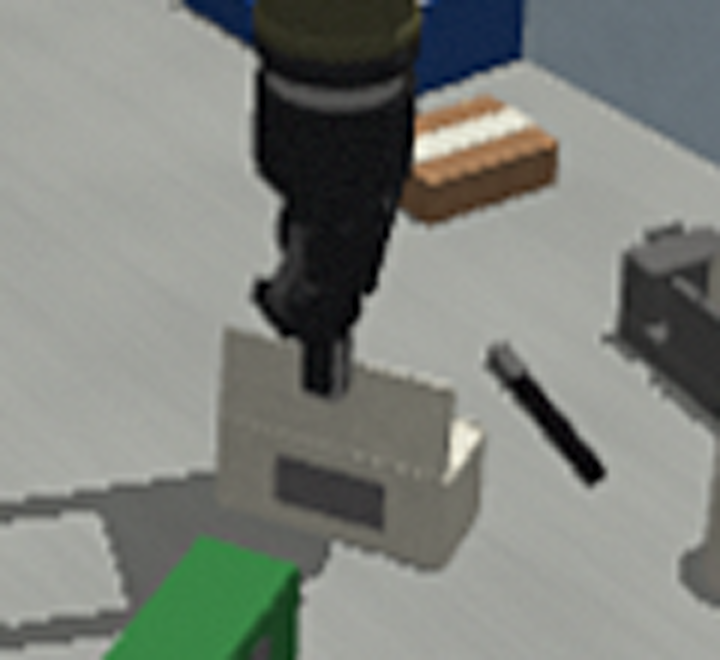

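apply_moves --motion '[{"linear": [-1,9,0],"delta_rot": [0,0,0],"grip": 1},{"linear": [3,9,0],"delta_rot": [0,0,0],"grip": 1},{"linear": [6,7,0],"delta_rot": [0,0,0],"grip": 1},{"linear": [8,6,0],"delta_rot": [0,0,0],"grip": 1},{"linear": [8,2,0],"delta_rot": [0,0,0],"grip": 1}]'

```text
time_s: 8.4
eef_pos: [0.5386, -0.1524, 0.0716]
tcp_rot: [0.608, 0.365, 0.603, -0.366]
contact_force: [-0.0, -0.2, 0.4]
opening: 0.0
```

```bash
python3 where.py
```

```text
t 8.40 XYZ -3.8 -6.6 71.6 rotfix [-0.03  0.38 -0.17] F [-0.  -0.2  0.4] open 0.0 q [-20.  26. 100.  -0.  54. -48.]
```

apply_moves --motion '[{"linear": [6,0,0],"delta_rot": [0,0,0],"grip": 1},{"linear": [4,0,0],"delta_rot": [0,0,0],"grip": 1},{"linear": [1.5,0,0],"delta_rot": [0,0,0],"grip": 1},{"linear": [0,0,0],"delta_rot": [0,0,0],"grip": 1}]'

```text
time_s: 8.8
eef_pos: [0.5378, -0.152, 0.058]
tcp_rot: [0.607, 0.365, 0.604, -0.366]
contact_force: [0.7, 1.1, 4.1]
opening: 0.0001
```

```bash
python3 where.py
```

```text
t 8.80 XYZ -3.1 -6.0 58.0 rotfix [-0.06  0.24 -0.07] F [0.7 1.1 4.1] open 0.1 q [-20.  27. 101.  -0.  52. -48.]
```

apply_moves --motion '[{"linear": [0.6,0,0],"delta_rot": [0,0,0],"grip": 1},{"linear": [-20,0,0],"delta_rot": [0,0,0],"grip": 1},{"linear": [-45,0,0],"delta_rot": [0,0,0],"grip": 1},{"linear": [-45,0,0],"delta_rot": [0,0,0],"grip": 1},{"linear": [-20,0,0],"delta_rot": [0,0,0],"grip": -1}]'

```text
time_s: 9.3
eef_pos: [0.5328, -0.1514, 0.1874]
tcp_rot: [0.602, 0.365, 0.607, -0.368]
contact_force: [-0.5, 0.2, -0.1]
opening: 0.0132
```

apply_moves --motion '[{"linear": [0,0,0],"delta_rot": [0,0.3,0],"grip": -1},{"linear": [0,0,0],"delta_rot": [0,0,0],"grip": -1}]'

```text
time_s: 9.5
eef_pos: [0.534, -0.1525, 0.1906]
tcp_rot: [0.602, 0.367, 0.607, -0.367]
contact_force: [0.1, -0.5, 0.1]
opening: 0.0435
```

```bash
python3 where.py;  python3 look.py wrist w7;python3 - <<'E'
from h import *
w=load("w7.npz"); crop(w,205,90,345,290,3,"pics/w7c.png")
E
```

```text
t 9.50 XYZ -1.7 -2.5 190.6 rotfix [-0.26 -0.31  0.13] F [ 0.1 -0.5  0.1] open 43.5 q [-20.  18.  92.   0.  70. -48.]
9.5 [ 0.534  -0.1525  0.1906] [ 0.1 -0.5  0.1] 0.04348051093260554 [-20.4  18.1  91.8   0.1  70.4 -47.9]
[[-0.0045  0.8871  0.4616]
 [ 0.0037  0.4617 -0.887 ]
 [-1.     -0.0023 -0.0054]]
```

View pics/w7c.png

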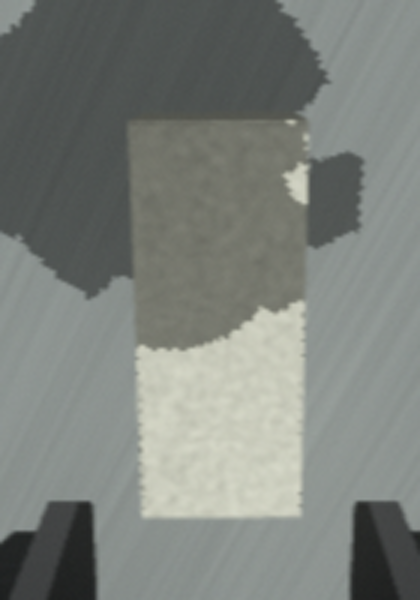

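Run:
```python
from h import *
w=load("w7.npz")
f=lambda x,y,z: ray(w,205+x/3-.333,90+y/3-.333,z)
q=np.array([f(x,y,.058)[:2] for x,y in [(128,121),(307.5,121),(302,517),(142,517)]])
print(q, q.mean(0)); 
d=(q[0]+q[1]-q[2]-q[3])/2; print("len",np.linalg.norm(d),"yaw",np.degrees(np.arctan2(d[1],d[0])))
print("w",np.linalg.norm(q[0]-q[1]),np.linalg.norm(q[2]-q[3]))
for a,b in [(3,0),(2,1)]: e=q[b]-q[a]; print(np.degrees(np.arctan2(e[1],e[0])))
P=pts(w); u,v=205+220//3,90+np.array([160,300,450])//3
print([np.median(P[k-6:k+7,u-12:u+13,2]) for k in v])
uu=[205+150//3,205+220//3,205+290//3]; print([np.nanmedian(P[110:250,k-3:k+4,2]) for k in uu])
```

```text
[[ 0.47971134 -0.10932798]
 [ 0.52519563 -0.08561351]
 [ 0.58439622 -0.19575764]
 [ 0.53821064 -0.21991007]] [ 0.53187846 -0.1526523 ]
len 0.12507331110772868 yaw 118.0682927235339
w 0.051295197742197145 0.05211955196467067
117.87939957068556
118.25727117682871
[np.float64(nan), np.float64(nan), np.float64(0.058338898475338796)]
[np.float64(0.05817178327148381), np.float64(0.05820830752784828), np.float64(0.058173834319240114)]
```

apply_moves --motion '[{"linear": [-40,15,-20],"delta_rot": [0,0,0],"grip": -1},{"linear": [-40,15,-20],"delta_rot": [0,0,0],"grip": -1},{"linear": [-20,23,-38],"delta_rot": [0,0,0],"grip": -1},{"linear": [0,26,-42],"delta_rot": [0,0,0],"grip": -1},{"linear": [0,26,-42],"delta_rot": [0,0,0],"grip": -1}]'

```text
time_s: 10.05
eef_pos: [0.5503, 0.0389, 0.2836]
tcp_rot: [0.594, 0.368, 0.61, -0.373]
contact_force: [1.1, -1.6, -0.9]
opening: 0.0854
```

apply_moves --motion '[{"linear": [0,26,-42],"delta_rot": [0,0,0],"grip": -1},{"linear": [0,26,-42],"delta_rot": [0,0,0],"grip": -1},{"linear": [0,26,-42],"delta_rot": [-4,0,0],"grip": -1},{"linear": [0,20,-35],"delta_rot": [-4,0,0],"grip": -1},{"linear": [0,0,0],"delta_rot": [-2,0,0],"grip": -1}]'

```text
time_s: 10.55
eef_pos: [0.5583, 0.2368, 0.2727]
tcp_rot: [0.62, 0.309, 0.647, -0.318]
contact_force: [-0.8, -0.8, 0.8]
opening: 0.0854
```

```bash
python3 where.py 0.538 0.278 128
```

```text
t 10.55 XYZ -45.0 9.4 272.7 rotfix [-0.65 -1.63  1.64] F [-0.8 -0.8  0.8] open 85.4 q [ 18.  20.  77.   1.  85. -19.]
```

apply_moves --motion '[{"linear": [-20,9,0],"delta_rot": [-0.6,-1.6,1.6],"grip": -1},{"linear": [0,0,0],"delta_rot": [0,0,0],"grip": -1}]'

```text
time_s: 10.75
eef_pos: [0.5655, 0.2436, 0.289]
tcp_rot: [0.635, 0.308, 0.637, -0.311]
contact_force: [0.5, 0.4, 0.5]
opening: 0.0851
```

```bash
python3 where.py 0.538 0.278 128;  python3 look.py wrist w8
```

```text
t 10.75 XYZ -44.0 -0.5 289.0 rotfix [ 0.1  -0.03  0.35] F [0.5 0.4 0.5] open 85.1 q [ 19.  19.  76.  -0.  86. -19.]
10.75 [0.5655 0.2436 0.289 ] [0.5 0.4 0.5] 0.08514608240513043 [ 19.4  19.   75.8  -0.1  85.6 -18.7]
[[-5.100e-03  7.869e-01  6.170e-01]
 [-3.300e-03  6.170e-01 -7.869e-01]
 [-1.000e+00 -6.100e-03 -6.000e-04]]
```

View pics/w8.png

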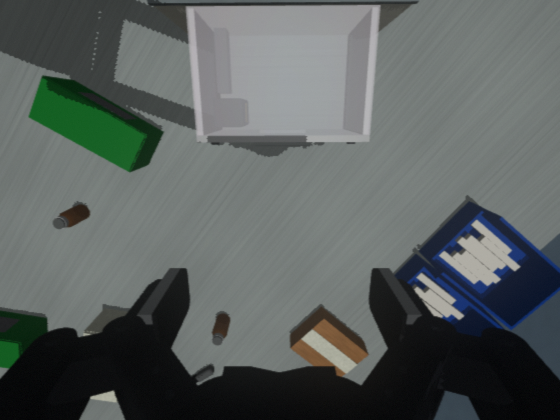

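Run:
```python
from h import *
w=load("w8.npz"); crop(w,185,95,385,165,4,"pics/w8c.png")
```

```text
(no output)
```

View pics/w8c.png

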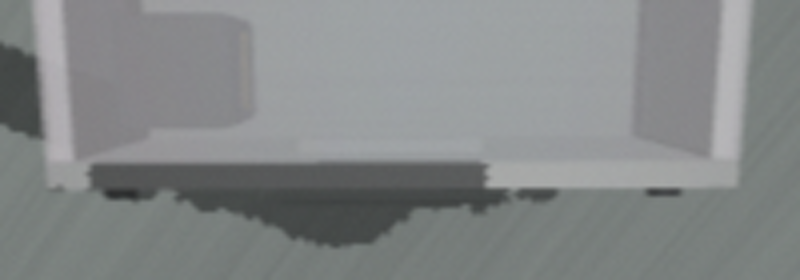

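Run:
```python
from h import *
w=load("w8.npz")
f=lambda x,y,z: ray(w,185+x/4-.375,95+y/4-.375,z)
L=f(47,188,.136);Rr=f(739,187.5,.136); d=(L-Rr)[:2]; print(L,Rr,np.linalg.norm(d),"y-axis yaw",np.degrees(np.arctan2(d[1],d[0])), "mid",(L+Rr)/2)
print(f(47,160,.136),f(739,160,.136))
# roof side edges further up
P=pts(w); K=[]
g=cv2.cvtColor(w["pixels"],cv2.COLOR_BGR2GRAY)
for col in range(205,365,15): print(col,g[120:150,col])
```

```text
[0.47198617 0.23539223 0.136     ] [0.59837104 0.33487217 0.136     ] 0.16083965540382245 y-axis yaw -141.79304357908774 mid [0.53517861 0.2851322  0.136     ]
[0.4684667  0.24070376 0.136     ] [0.59410409 0.33942349 0.136     ]
205 [131 130 130 131 129 131 130 131 132 130 132 131 130 131 136 149 155 155
 153 155 155 154 139 127 124 124 125 126 128 129]
220 [135 135 134 135 134 134 135 133 133 134 143 150 151 150 148 133  95  87
  86  86  85  86  80  72  80 119 127 128 128 129]
235 [135 135 136 135 136 136 137 148 155 153 152 152 152 151 149 134  97  88
  88  87  87  86  80  75  74  74  74  82 117 124]
250 [156 157 157 156 158 157 157 157 157 154 152 152 153 153 152 136  96  90
  88  89  88  87  81  78  76  73  72  71  72  78]
265 [158 158 157 157 158 158 157 158 157 156 161 161 159 156 150 124  96  89
  89  89  90  88  78  73  71  67  70  72  73  74]
280 [160 160 159 158 160 158 157 160 159 157 162 161 160 156 150 125  97  91
  92  90  92  89  77  73  72  67  70  75  74  74]
295 [159 159 158 159 159 158 158 159 158 158 161 163 161 155 152 125  98  92
  91  90  91  89  77  74  72  67  77 112 121 123]
310 [160 160 159 159 159 159 158 158 158 156 154 154 154 154 155 162 166 167
 168 168 168 161  94  77  77  92 115 121 121 121]
325 [160 160 159 159 159 159 160 158 157 154 154 152 152 154 154 161 166 168
 167 168 168 164 131 124 124 123 123 123 124 124]
340 [158 157 158 157 157 157 157 157 156 153 152 153 153 154 154 162 164 166
 166 165 166 163 133 125 123 124 124 126 126 125]
355 [136 135 136 135 136 135 135 137 136 134 136 134 141 150 152 160 163 164
 163 163 162 158 115 108 123 127 126 125 125 127]
```

Run:
```python
from h import *
w=load("w8.npz"); g=cv2.cvtColor(w["pixels"],cv2.COLOR_BGR2GRAY).astype(float)
for r in (137,138,139,140): print(r,g[r,190:206].astype(int),g[r,362:378].astype(int))
A,B=ray(w,204,141.8,.136),ray(w,356,141.8,.136); d=(A-B)[:2]; print(np.degrees(np.arctan2(d[1],d[0])))
# inner-tunnel roof side edges
for r in (30,60,90,120): print(r,g[r,180:215].astype(int),g[r,355:390].astype(int))
```

```text
137 [128 129 128 125 125 126 138 150 154 155 153 154 156 154 155 155] [161 162 161 160 160 160 160 147 131 125 122 123 126 127 127 127]
138 [129 128 126 126 124 128 138 150 153 153 154 154 154 154 155 153] [161 161 160 160 161 160 159 147 131 125 125 125 127 128 128 126]
139 [127 126 125 124 127 127 137 148 153 155 154 152 155 154 155 155] [162 161 161 160 160 160 158 143 126 124 125 126 127 127 126 126]
140 [127 125 124 125 125 125 133 147 152 151 152 153 155 154 155 155] [160 159 159 160 160 160 158 142 125 125 127 127 127 126 127 125]
-141.83336767993507
30 [ 65  64  63  62  62  62  66 101 135 157 169 172 172 172 171 150 129 126
 127 127 126 128 128 126 127 127 127 128 128 128 128 130 141 145 141] [129 128 128 129 129 131 128 129 129 130 128 127 127 128 130 149 167 173
 174 173 171 163 148 117  85  96 109 115 117 118 117 118 119 121 120]
60 [125 126 127 125 123 123 123 126 126 132 153 169 175 178 178 178 176 162
 141 134 133 133 134 133 133 133 133 134 134 135 136 136 134 135 133] [135 135 135 135 135 136 135 134 135 134 134 134 138 159 176 179 179 178
 176 170 155 136 126 122 122 120 122 123 124 124 123 123 120 122 122]
90 [126 126 125 122 122 121 122 123 125 127 125 126 142 160 173 179 178 179
 178 166 145 136 134 135 135 136 134 134 134 136 136 137 135 136 137] [136 136 136 135 136 136 135 135 134 136 145 165 179 181 181 179 175 167
 149 127 124 125 125 126 125 124 124 124 125 123 122 122 124 124 124]
120 [ 71  71  72  71  71  71  70  71  72  73  74  73  73  76  87 126 156 168
 173 173 173 167 150 132 129 131 130 131 130 132 132 131 131 132 132] [136 136 135 135 135 136 135 136 150 170 179 180 180 178 171 161 142 128
 126 126 125 124 126 127 128 126 124 122 123 126 127 124 121 123 125]
```

Run:
```python
from h import *
w=load("w8.npz")
A,B=ray(w,196.1,141.8,.136)[:2],ray(w,369.1,141.8,.136)[:2]; print("mid",(A+B)/2,np.linalg.norm(A-B))
for pts_ in ([(190.3,60),(192.6,90),(196.1,138)],[(375.6,60),(373.4,90),(369.3,138)]):
    q=np.array([ray(w,u,v,.136)[:2] for u,v in pts_]); d=q[0]-q[-1]; print(np.degrees(np.arctan2(d[1],d[0])),np.linalg.norm(d))
```

```text
mid [0.53511557 0.28480734] 0.16087819684684052
127.87070076870575 0.06586401678080349
128.43415714755952 0.06563538352861517
```

apply_moves --motion '[{"linear": [0,-25,42],"delta_rot": [0,0,0],"grip": -1},{"linear": [0,-27,42],"delta_rot": [0,0,0],"grip": -1},{"linear": [0,-27,42],"delta_rot": [3,0,0],"grip": -1},{"linear": [0,-27,42],"delta_rot": [3,0,0],"grip": -1},{"linear": [0,-27,42],"delta_rot": [3,0,0],"grip": -1}]'

```text
time_s: 11.3
eef_pos: [0.5798, -0.0051, 0.2859]
tcp_rot: [0.606, 0.356, 0.612, -0.363]
contact_force: [1.0, 0.1, -0.4]
opening: 0.0852
```

apply_moves --motion '[{"linear": [20,-25,42],"delta_rot": [0,0,0],"grip": -1},{"linear": [30,-22,40],"delta_rot": [0,0,0],"grip": -1},{"linear": [30,-15,25],"delta_rot": [0,0,0],"grip": -1},{"linear": [20,0,0],"delta_rot": [0,0,0],"grip": -1}]'

```text
time_s: 11.7
eef_pos: [0.5754, -0.1352, 0.1936]
tcp_rot: [0.607, 0.362, 0.604, -0.369]
contact_force: [-0.7, 0.6, 0.5]
opening: 0.0854
```

```bash
python3 where.py 0.5319 -0.1527 118
```

```text
t 11.70 XYZ -5.0 -46.6 193.6 rotfix [-0.2   0.49  0.34] F [-0.7  0.6  0.5] open 85.4 q [-17.  21.  87.  -1.  72. -45.]
```

apply_moves --motion '[{"linear": [10,-35,25],"delta_rot": [-0.2,0.5,0.3],"grip": -1},{"linear": [10,-9,8],"delta_rot": [0,0,0],"grip": -1},{"linear": [0,0,0],"delta_rot": [0,0,0],"grip": -1}]'

```text
time_s: 12.0
eef_pos: [0.5462, -0.1898, 0.1689]
tcp_rot: [0.601, 0.366, 0.608, -0.368]
contact_force: [-0.0, -0.4, -0.4]
opening: 0.0855
```

```bash
python3 where.py 0.5319 -0.1527 118
```

```text
t 12.00 XYZ -39.5 4.8 168.9 rotfix [-0.52 -0.37  0.35] F [-0.  -0.4 -0.4] open 85.5 q [-23.  21.  91.  -0.  69. -51.]
```

apply_moves --motion '[{"linear": [30,4,0],"delta_rot": [-0.5,-0.3,0.3],"grip": -1},{"linear": [40,0,0],"delta_rot": [0,0,0],"grip": -1},{"linear": [25,0,0],"delta_rot": [0,0,0],"grip": -1},{"linear": [0,0,0],"delta_rot": [0,0,0],"grip": -1}]'

```text
time_s: 12.4
eef_pos: [0.5525, -0.1893, 0.0754]
tcp_rot: [0.607, 0.367, 0.602, -0.365]
contact_force: [0.3, 1.3, 0.2]
opening: 0.0855
```

```bash
python3 where.py 0.5319 -0.1527 118
```

```text
t 12.40 XYZ -42.0 -1.0 75.4 rotfix [-0.4   0.27 -0.34] F [0.3 1.3 0.2] open 85.5 q [-23.  27.  97.   0.  56. -51.]
```

apply_moves --motion '[{"linear": [20,-1,-1],"delta_rot": [-0.4,0.3,-0.3],"grip": -1},{"linear": [20,0,0],"delta_rot": [0,0,0],"grip": -1},{"linear": [10,0,0],"delta_rot": [0,0,0],"grip": -1},{"linear": [5,0,0],"delta_rot": [0,0,0],"grip": -1},{"linear": [0,0,0],"delta_rot": [0,0,0],"grip": -1}]'

```text
time_s: 12.9
eef_pos: [0.5573, -0.1888, 0.0259]
tcp_rot: [0.61, 0.365, 0.602, -0.363]
contact_force: [0.3, -0.1, -0.2]
opening: 0.0855
```

```bash
python3 where.py 0.5319 -0.1527 118
```

```text
t 12.90 XYZ -43.8 -5.5 25.9 rotfix [ 0.01  0.41 -0.47] F [ 0.3 -0.1 -0.2] open 85.5 q [-23.  31.  99.   0.  50. -51.]
```

apply_moves --motion '[{"linear": [5,-5,-3],"delta_rot": [0,0.4,-0.5],"grip": -1},{"linear": [5,0,0],"delta_rot": [0,0,0],"grip": -1},{"linear": [0,0,0],"delta_rot": [0,0,0],"grip": -1}]'

```text
time_s: 13.2
eef_pos: [0.553, -0.189, 0.0179]
tcp_rot: [0.607, 0.364, 0.605, -0.364]
contact_force: [-0.3, 0.5, -0.4]
opening: 0.085
```

```bash
python3 where.py 0.5319 -0.1527 118
```

```text
t 13.20 XYZ -42.0 -1.6 17.9 rotfix [ 0.01  0.19 -0.1 ] F [-0.3  0.5 -0.4] open 85.0 q [-23.  31.  99.  -0.  49. -51.]
```

apply_moves --motion '[{"linear": [2.5,-1.5,0],"delta_rot": [0,0.2,-0.1],"grip": -1},{"linear": [0,0,0],"delta_rot": [0,0,0],"grip": 1},{"linear": [0,0,0],"delta_rot": [0,0,0],"grip": 1},{"linear": [0,0,0],"delta_rot": [0,0,0],"grip": 1},{"linear": [0,0,0],"delta_rot": [0,0,0],"grip": 1}]'

```text
time_s: 13.7
eef_pos: [0.5521, -0.1903, 0.016]
tcp_rot: [0.606, 0.364, 0.606, -0.364]
contact_force: [-0.2, -0.2, -1.2]
opening: 0.0513
```

apply_moves --motion '[{"linear": [0,0,0],"delta_rot": [0,0,0],"grip": 1},{"linear": [0,0,0],"delta_rot": [0,0,0],"grip": 1},{"linear": [0,0,0],"delta_rot": [0,0,0],"grip": 1}]'

```text
time_s: 14.0
eef_pos: [0.5522, -0.1903, 0.016]
tcp_rot: [0.606, 0.364, 0.606, -0.364]
contact_force: [0.4, -0.7, 1.0]
opening: 0.0509
```

```bash
python3 where.py 0.5319 -0.1527 118
```

```text
t 14.00 XYZ -42.7 -0.2 16.0 rotfix [-0.02  0.04 -0.05] F [ 0.4 -0.7  1. ] open 50.9 q [-23.  32.  99.   0.  49. -51.]
```

apply_moves --motion '[{"linear": [-5,0,0],"delta_rot": [0,0,0],"grip": 1},{"linear": [-15,0,0],"delta_rot": [0,0,0],"grip": 1},{"linear": [-25,0,0],"delta_rot": [0,0,0],"grip": 1},{"linear": [-25,0,0],"delta_rot": [0,0,0],"grip": 1},{"linear": [-15,0,0],"delta_rot": [0,0,0],"grip": 1}]'

```text
time_s: 14.5
eef_pos: [0.5481, -0.1887, 0.0999]
tcp_rot: [0.602, 0.364, 0.61, -0.365]
contact_force: [0.9, -0.9, -3.4]
opening: 0.0513
```

apply_moves --motion '[{"linear": [-15,0,0],"delta_rot": [0,0,0],"grip": 1},{"linear": [0,0,0],"delta_rot": [0,0,0],"grip": 1}]'

```text
time_s: 14.7
eef_pos: [0.5492, -0.1892, 0.1179]
tcp_rot: [0.604, 0.364, 0.608, -0.364]
contact_force: [0.5, -0.7, -2.7]
opening: 0.0516
```

```bash
python3 where.py 0.5319 -0.1527 118; python3 look.py wrist w9; python3 look.py side s9
python3 - <<'E'
from h import *
crop(load("s9.npz"),220,150,360,300,5,"pics/s9c.png")
E
```

```text
t 14.70 XYZ -40.3 1.8 117.9 rotfix [ 0.02 -0.27  0.24] F [ 0.5 -0.7 -2.7] open 51.6 q [-23.  24.  94.  -0.  62. -51.]
14.7 [ 0.5492 -0.1892  0.1179] [ 0.5 -0.7 -2.7] 0.051592347817187155 [-23.2  24.3  93.8  -0.   62.3 -51.2]
[[-0.0059  0.8828  0.4698]
 [ 0.0022  0.4698 -0.8828]
 [-1.     -0.0042 -0.0047]]
14.75 [ 0.5484 -0.1888  0.1168] [-0.2 -0.9 -1.7] 0.05104694706608361 [-23.2  24.3  93.9  -0.   62.2 -51.2]
[[-0.0079  0.8828  0.4697]
 [ 0.0031  0.4697 -0.8828]
 [-1.     -0.0056 -0.0064]]
```

View pics/w9.png

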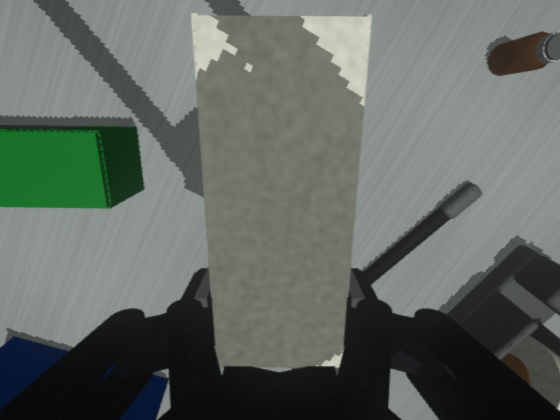

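View pics/s9c.png

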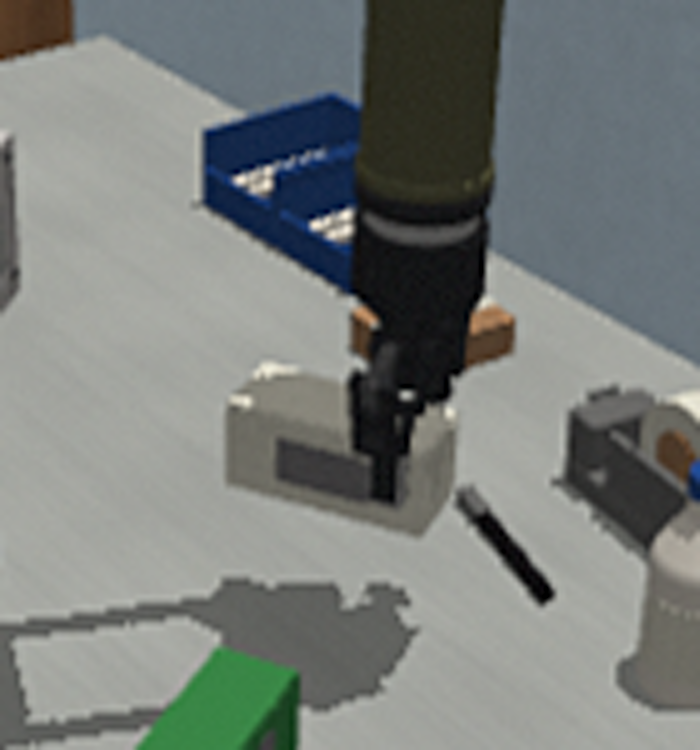

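```bash
cat > incarton.py <<'E'
import sys
from h import *
from rig import manip
# tool-frame geometry of held carton, camera in tool frame fixed
w0=load("wrist0.npz"); T0=rot([0.69803189,0.11119403,0.69836288,-0.1125907]); p0=np.array([0.1794402,0.54555103,0.23038437])
Cp=T0.T@(w0["position"]-p0); Cr=T0.T@rot(w0["rotation"])
def tray(c,u,v,xp):
    K=c["mtx"]; d=Cr@np.array([(u-K[0,2])/K[0,0],-(v-K[1,2])/K[1,1],-1]); t=(xp-Cp[0])/d[0]; return (Cp+t*d)*1000
def tpts(c):
    h,w=c["z_map"].shape; v,u=np.mgrid[:h,:w]; K=c["mtx"]; z=c["z_map"]
    return (np.stack([(u-K[0,2])/K[0,0]*z,-(v-K[1,2])/K[1,1]*z,-z],-1)@Cr.T+Cp)*1000
E
python3 - <<'E'
from incarton import *
c=load("w9.npz"); P=tpts(c)
q=P[30:340,225:335].reshape(-1,3); q=q[np.abs(q[:,0]+42)<10]
A=np.c_[np.ones(len(q)),q[:,1:]]; s=np.linalg.lstsq(A,q[:,0],rcond=None)[0]; print(len(q),s, "pitch deg (x per z)",np.degrees(s[2]),"roll",np.degrees(s[1]))
g=cv2.cvtColor(c["pixels"],cv2.COLOR_BGR2GRAY).astype(int)
for r in (60,100,140,180,220,250): print(r,g[r,190:225],g[r,345:380])
print(g[5:30,230],g[5:30,335])
E
```

```text
33951 [-4.24706589e+01  6.96459833e-04 -2.93857109e-04] pitch deg (x per z) -0.016836772097235497 roll 0.03990420902122245
60 [150 148 146 149 175 196 204 206 207 207 207 206 205 204 202 201 200 201
 201 194 161 122 117 126 140 174 195 173 133 121 120 120 118 118 117] [204 201 199 197 194 193 192 193 193 195 197 199 202 203 205 205 203 201
 199 198 198 191 184 164 146 142 140 140 141 141 141 142 141 140 140]
100 [140 140 142 144 144 142 136 126 120 122 123 121 119 118 117 114 112 111
 111 109 110 109 108 109 110 110 111 112 112 112 112 111 112 113 112] [119 120 121 121 122 121 120 120 119 119 120 119 119 120 120 132 172 197
 200 187 158 144 146 147 146 145 143 143 143 145 148 145 145 144 145]
140 [ 82  83  83  83  82  80  78  80  81  90 106 114 116 114 114 114 113 112
 113 113 113 111 111 111 110 109 108 107 109 110 110 113 115 114 115] [112 114 114 115 115 115 115 115 116 117 117 117 119 118 118 119 132 142
 143 140 139 139 140 140 142 144 146 147 145 143 142 141 143 143 144]
180 [ 84  83  84  83  84  84  83  83  83  82  82  86  98 109 113 113 113 114
 114 114 116 117 119 117 117 11
[... 267 characters left out ...]
 121 120 119 118 117 117 117 118 118 119 118 119 116 116 116] [112 115 115 115 117 117 116 117 115 123 136 141 146 146 144 144 143 143
 143 142 144 141 141 142 143 143 144 145 144 144 140 140 141 142 145]
250 [140 142 139 140 141 143 143 139 138 138 139 142 143 142 139 139 140 132
 120 114 114 112 114 114 115 117 116 116 117 116 114 115 113 113 111] [113 112 113 113 113 115 122 135 143 143 142 139 141 144 144 144 141 140
 142 142 145 146 147 145 144 144 142 142 141 140 140 139 142 144 144]
[ 79  77  78  78  79  79  78  80  80  83  94 107 110 107 108 107 106 105
 105 105 105 105 106 106 106] [139 139 138 138 138 139 138 139 138 137 144 179 196 198 199 201 202 204
 204 203 203 203 201 201 200]
```

Run:
```python
from incarton import *
c=load("w9.npz")
E=[(60,193.9,368.2),(100,196.3,365.2),(140,199.5,361.2),(180,202.2,357.9),(220,205.2,354.3),(250,207.6,351.7)]
l=[];r_=[]
for r,a,b in E:
    L=tray(c,a,r,-.042);Rr=tray(c,b,r,-.042); l.append(L);r_.append(Rr); print(r,L[1:].round(2),Rr[1:].round(2),((L+Rr)/2)[1:].round(2))
l=np.array(l);r_=np.array(r_); m=(l+r_)/2
p=np.polyfit(m[:,2],m[:,1],1); print("centre line y at z=0, slope deg",p[1],np.degrees(p[0]))
for u in (200,280,360): print("far end",tray(c,u,15,-.042))
# window in tool frame from w8 (top of panel: TCP at z 289 -> x=+153)
w=load("w8.npz"); A,B=tray(w,196.1,141.8,.153),tray(w,369.1,141.8,.153); print("win",(A+B)/2, np.linalg.norm(A-B), np.degrees(np.arctan2((B-A)[2],(B-A)[1])))
```

```text
60 [-25.33 -93.07] [ 26.01 -93.1 ] [  0.34 -93.08]
100 [-25.51 -81.95] [ 26.07 -81.99] [  0.28 -81.97]
140 [-25.45 -70.  ] [ 25.82 -70.03] [  0.18 -70.01]
180 [-25.55 -57.09] [ 25.77 -57.12] [  0.11 -57.1 ]
220 [-25.56 -43.11] [ 25.62 -43.14] [ 3.000e-02 -4.312e+01]
250 [-25.51 -31.85] [ 25.53 -31.87] [ 1.000e-02 -3.186e+01]
centre line y at z=0, slope deg -0.20208459147286154 -0.32863542886397984
far end [ -42.          -22.6460497  -104.66158731]
far end [-4.20000000e+01  1.32979501e-02 -1.04676715e+02]
far end [ -42.           22.67479234 -104.69184391]
win [153.           3.17910534 -51.38397506] 160.9388814946299 -0.03403226033173742
```

apply_moves --motion '[{"linear": [-5,10,-12],"delta_rot": [0,-0.3,0.2],"grip": 1},{"linear": [0,18,-21],"delta_rot": [-1.5,0,0],"grip": 1},{"linear": [0,26,-30],"delta_rot": [-1.5,0,0],"grip": 1},{"linear": [0,26,-30],"delta_rot": [-1.5,0,0],"grip": 1},{"linear": [0,26,-30],"delta_rot": [-1.5,0,0],"grip": 1}]'

```text
time_s: 15.3
eef_pos: [0.5747, -0.0253, 0.116]
tcp_rot: [0.619, 0.333, 0.628, -0.335]
contact_force: [0.6, -0.4, -2.5]
opening: 0.0515
```

apply_moves --motion '[{"linear": [0,26,-30],"delta_rot": [-1.5,0,0],"grip": 1},{"linear": [0,26,-30],"delta_rot": [-1,0,0],"grip": 1},{"linear": [0,20,-24],"delta_rot": [0,0,0],"grip": 1},{"linear": [0,12,-14],"delta_rot": [0,0,0],"grip": 1},{"linear": [0,0,0],"delta_rot": [0,0,0],"grip": 1}]'

```text
time_s: 15.8
eef_pos: [0.5817, 0.1194, 0.1108]
tcp_rot: [0.624, 0.316, 0.64, -0.319]
contact_force: [-0.1, -0.2, -2.8]
opening: 0.0511
```

```bash
python3 where.py 0.5351 0.2848 128.13
```

```text
t 15.80 XYZ -158.9 65.5 110.8 rotfix [-1.43 -1.07  0.8 ] F [-0.1 -0.2 -2.8] open 51.1 q [  7.  26.  92.   1.  63. -30.]
```

apply_moves --motion '[{"linear": [0,20,0],"delta_rot": [-1.4,-1.0,0.8],"grip": 1},{"linear": [0,25,0],"delta_rot": [0,0,0],"grip": 1},{"linear": [10,15,0],"delta_rot": [0,0,0],"grip": 1},{"linear": [15,0,0],"delta_rot": [0,0,0],"grip": 1},{"linear": [10,0,0],"delta_rot": [0,0,0],"grip": 1}]'

```text
time_s: 16.3
eef_pos: [0.632, 0.1591, 0.0719]
tcp_rot: [0.637, 0.308, 0.636, -0.308]
contact_force: [-1.2, -0.2, -2.5]
opening: 0.0512
```

```bash
python3 where.py 0.5351 0.2848 128.13
```

```text
t 16.30 XYZ -158.7 1.4 71.9 rotfix [ 0.2   0.07 -0.06] F [-1.2 -0.2 -2.5] open 51.2 q [ 10.  32.  88.  -0.  61. -28.]
```

apply_moves --motion '[{"linear": [8,1,-15],"delta_rot": [0.2,0,0],"grip": 1},{"linear": [4,0,-15],"delta_rot": [0,0,0],"grip": 1},{"linear": [0,0,-5],"delta_rot": [0,0,0],"grip": 1},{"linear": [0,0,0],"delta_rot": [0,0,0],"grip": 1}]'

```text
time_s: 16.7
eef_pos: [0.6065, 0.1882, 0.0552]
tcp_rot: [0.634, 0.308, 0.637, -0.311]
contact_force: [0.2, 0.0, -2.6]
opening: 0.0512
```

```bash
python3 where.py 0.5351 0.2848 128.13; python3 look.py wrist w10;python3 - <<'E'
from h import *
crop(load("w10.npz"),160,0,400,150,3,"pics/w10c.png")
E
```

```text
t 16.70 XYZ -120.0 3.5 55.2 rotfix [-0.11 -0.12  0.32] F [ 0.2  0.  -2.6] open 51.2 q [ 13.  32.  90.  -0.  58. -25.]
16.7 [0.6065 0.1882 0.0552] [ 0.2  0.  -2.6] 0.05124927092560961 [ 13.4  31.9  90.3  -0.   58.1 -24.6]
[[-0.0057  0.7878  0.6159]
 [-0.0017  0.6159 -0.7878]
 [-1.     -0.0055 -0.0021]]
```

View pics/w10.png

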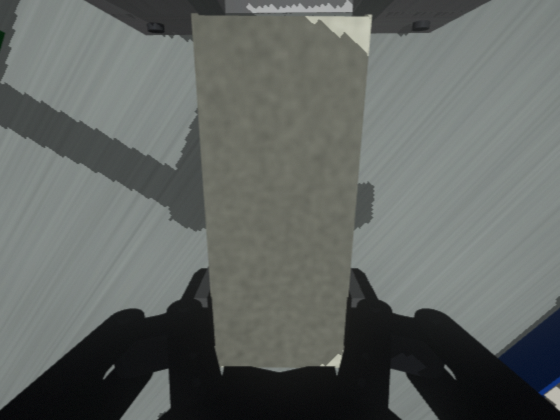

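apply_moves --motion '[{"linear": [-2.8,3,0],"delta_rot": [-0.1,-0.1,0.3],"grip": 1},{"linear": [0,0,0],"delta_rot": [0,0,0],"grip": 1},{"linear": [0,0,0],"delta_rot": [0,0,0],"grip": 1}]'

```text
time_s: 17.05
eef_pos: [0.6107, 0.19, 0.0604]
tcp_rot: [0.637, 0.31, 0.635, -0.308]
contact_force: [-0.5, -0.4, -1.8]
opening: 0.0516
```

```bash
python3 where.py 0.5351 0.2848 128.13
```

```text
t 17.05 XYZ -121.2 -0.9 60.4 rotfix [ 0.    0.12 -0.21] F [-0.5 -0.4 -1.8] open 51.6 q [ 14.  32.  90.  -0.  58. -25.]
```

apply_moves --motion '[{"linear": [1.5,-0.6,0],"delta_rot": [0,0.1,-0.15],"grip": 1},{"linear": [0,0,0],"delta_rot": [0,0,0],"grip": 1}]'

```text
time_s: 17.25
eef_pos: [0.6111, 0.1893, 0.0596]
tcp_rot: [0.637, 0.31, 0.635, -0.309]
contact_force: [-0.1, 0.1, -2.0]
opening: 0.0518
```

```bash
python3 where.py 0.5351 0.2848 128.13; python3 look.py wrist w11; python3 where.py 0.5351 0.2848 128.13;python3 - <<'E'
from h import *
crop(load("w11.npz"),130,0,440,60,2.5,"pics/w11c.png")
E
```

```text
t 17.25 XYZ -122.1 -0.8 59.6 rotfix [-0.04  0.06 -0.14] F [-0.1  0.1 -2. ] open 51.8 q [ 13.  32.  90.   0.  58. -25.]
17.25 [0.6111 0.1893 0.0596] [-0.1  0.1 -2. ] 0.051781493143116634 [ 13.4  31.7  89.9   0.   58.2 -24.7]
[[ 2.60e-03  7.87e-01  6.17e-01]
 [ 7.00e-04  6.17e-01 -7.87e-01]
 [-1.00e+00  2.40e-03  1.00e-03]]
t 17.30 XYZ -122.2 -0.9 59.7 rotfix [-0.04  0.07 -0.16] F [ 1.  -0.1 -2.1] open 51.2 q [ 13.  32.  90.   0.  58. -25.]
```

View pics/w11c.png

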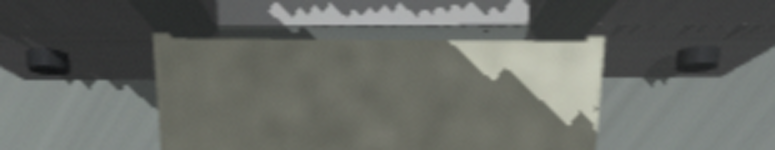

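apply_moves --motion '[{"linear": [1.5,-0.8,-5],"delta_rot": [0,0.05,-0.12],"grip": 1},{"linear": [0,0,-3],"delta_rot": [0,0,0],"grip": 1},{"linear": [0,0,0],"delta_rot": [0,0,0],"grip": 1}]'

```text
time_s: 17.6
eef_pos: [0.6052, 0.1952, 0.0579]
tcp_rot: [0.636, 0.31, 0.636, -0.31]
contact_force: [0.4, -0.5, -2.0]
opening: 0.051
```

```bash
python3 where.py 0.5351 0.2848 128.13
```

```text
t 17.60 XYZ -113.7 0.2 57.9 rotfix [-0.08 -0.01 -0.01] F [ 0.4 -0.5 -2. ] open 51.0 q [ 14.  32.  90.   0.  58. -24.]
```

apply_moves --motion '[{"linear": [0,0,-4],"delta_rot": [-0.05,0,0],"grip": 1},{"linear": [0,0,-5],"delta_rot": [0,0,0],"grip": 1},{"linear": [0,0,-3],"delta_rot": [0,0,0],"grip": 1},{"linear": [0,0,0],"delta_rot": [0,0,0],"grip": 1}]'

```text
time_s: 18.0
eef_pos: [0.5966, 0.2059, 0.0577]
tcp_rot: [0.636, 0.309, 0.636, -0.309]
contact_force: [0.2, -0.1, -1.9]
opening: 0.0514
```

```bash
python3 where.py 0.5351 0.2848 128.13; python3 look.py wrist w12;python3 - <<'E'
from h import *
crop(load("w12.npz"),130,0,440,100,2.5,"pics/w12c.png")
E
```

```text
t 18.00 XYZ -100.1 0.3 57.7 rotfix [ 0.01 -0.03  0.02] F [ 0.2 -0.1 -1.9] open 51.4 q [ 15.  31.  91.   0.  58. -23.]
18.0 [0.5966 0.2059 0.0577] [ 0.2 -0.1 -1.9] 0.051425029383953005 [ 15.2  31.4  91.    0.   57.7 -22.9]
[[-6.000e-04  7.866e-01  6.175e-01]
 [ 1.000e-04  6.175e-01 -7.866e-01]
 [-1.000e+00 -4.000e-04 -4.000e-04]]
```

View pics/w12c.png

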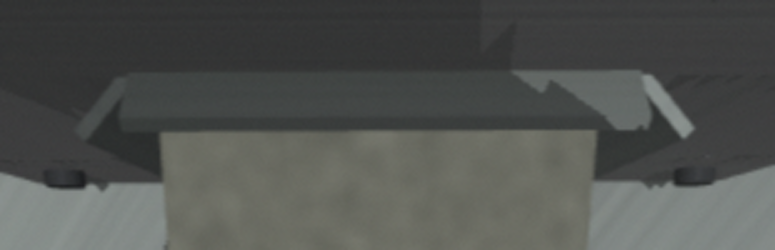

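apply_moves --motion '[{"linear": [-0.3,0.6,-3],"delta_rot": [0,0,0],"grip": 1},{"linear": [0,0,-4],"delta_rot": [0,0,0],"grip": 1},{"linear": [0,0,-4],"delta_rot": [0,0,0],"grip": 1},{"linear": [0,0,0],"delta_rot": [0,0,0],"grip": 1}]'

```text
time_s: 18.45
eef_pos: [0.5901, 0.2155, 0.0581]
tcp_rot: [0.636, 0.309, 0.636, -0.309]
contact_force: [-0.1, -0.1, -2.0]
opening: 0.0515
```

```bash
python3 where.py 0.5351 0.2848 128.13; python3 look.py wrist w13;python3 - <<'E'
from h import *
crop(load("w13.npz"),130,0,440,140,2.5,"pics/w13c.png")
E
```

```text
t 18.45 XYZ -88.5 -0.5 58.1 rotfix [-0.01 -0.01  0.  ] F [-0.1 -0.1 -2. ] open 51.5 q [ 16.  31.  91.   0.  57. -22.]
18.45 [0.5901 0.2155 0.0581] [-0.1 -0.1 -2. ] 0.051459882441601906 [ 16.2  31.2  91.4   0.   57.5 -21.9]
[[-2.000e-04  7.867e-01  6.173e-01]
 [ 2.000e-04  6.173e-01 -7.867e-01]
 [-1.000e+00 -0.000e+00 -2.000e-04]]
```

View pics/w13c.png

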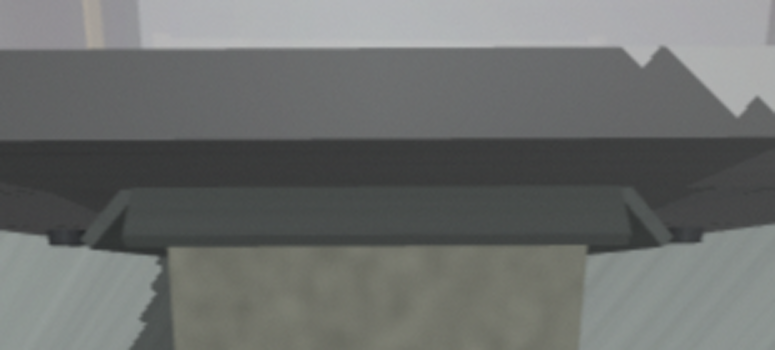

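apply_moves --motion '[{"linear": [0,-0.2,-4],"delta_rot": [0,0,0],"grip": 1},{"linear": [0,0,-5],"delta_rot": [0,0,0],"grip": 1},{"linear": [0,0,-4],"delta_rot": [0,0,0],"grip": 1},{"linear": [0,0,0],"delta_rot": [0,0,0],"grip": 1}]'

```text
time_s: 18.9
eef_pos: [0.5815, 0.2262, 0.0582]
tcp_rot: [0.636, 0.309, 0.636, -0.309]
contact_force: [0.2, 0.1, -2.3]
opening: 0.0515
```

```bash
python3 where.py 0.5351 0.2848 128.13
```

```text
t 18.90 XYZ -74.8 -0.3 58.2 rotfix [-0.03  0.   -0.01] F [ 0.2  0.1 -2.3] open 51.5 q [ 17.  31.  92.   0.  57. -21.]
```

apply_moves --motion '[{"linear": [0,0,-4],"delta_rot": [0,0,0],"grip": 1},{"linear": [0,0,-5],"delta_rot": [0,0,0],"grip": 1},{"linear": [0,0,-5],"delta_rot": [0,0,0],"grip": 1},{"linear": [0,0,-2],"delta_rot": [0,0,0],"grip": 1},{"linear": [0,0,0],"delta_rot": [0,0,0],"grip": 1}]'

```text
time_s: 19.4
eef_pos: [0.5706, 0.2401, 0.0582]
tcp_rot: [0.636, 0.309, 0.636, -0.309]
contact_force: [0.1, 0.6, -3.0]
opening: 0.0513
```

```bash
python3 where.py 0.5351 0.2848 128.13; python3 look.py wrist w14; python3 look.py side s14;python3 - <<'E'
from h import *
crop(load("s14.npz"),120,130,260,240,5,"pics/s14c.png")
E
```

```text
t 19.40 XYZ -57.1 -0.3 58.2 rotfix [-0.01  0.   -0.01] F [ 0.1  0.6 -3. ] open 51.3 q [ 19.  31.  93.   0.  57. -19.]
19.4 [0.5706 0.2401 0.0582] [ 0.1  0.6 -3. ] 0.051278182167009946 [ 18.9  30.6  92.6   0.   56.8 -19.2]
[[ 2.000e-04  7.867e-01  6.173e-01]
 [ 1.000e-04  6.173e-01 -7.867e-01]
 [-1.000e+00  2.000e-04  0.000e+00]]
19.45 [0.5707 0.24   0.0582] [-0.2 -0.2 -1.9] 0.05116154269305104 [ 18.9  30.6  92.6  -0.   56.8 -19.2]
[[ 2.000e-04  7.867e-01  6.173e-01]
 [ 1.000e-04  6.173e-01 -7.867e-01]
 [-1.000e+00  2.000e-04  1.000e-04]]
```

View pics/w14.png

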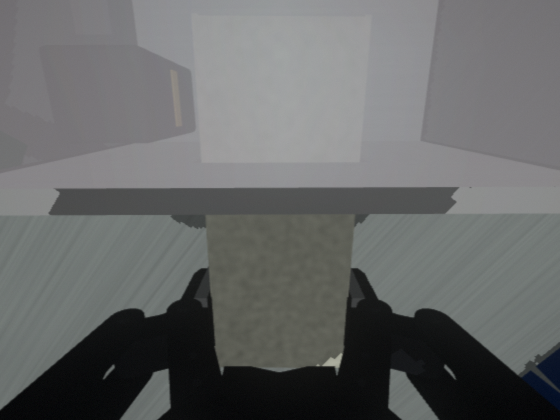

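View pics/s14c.png

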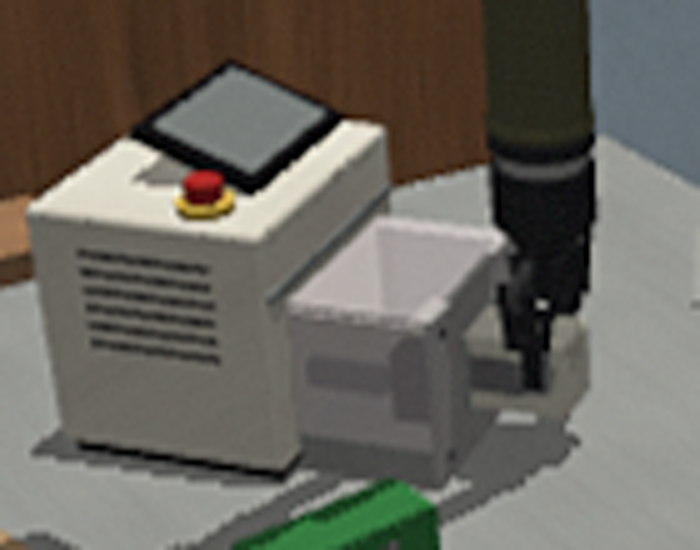

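Run:
```python
from incarton import *
c=load("w14.npz"); g=cv2.cvtColor(c["pixels"],cv2.COLOR_BGR2GRAY).astype(int)
print(g[180:220,100],g[180:220,480]); print(g[8:22,240],g[8:22,340])
for u,r in [(20,214),(280,214),(540,213)]: print("panel",tray(c,u,r,-.0778))
print("front",tray(c,280,14.5,-.042)); 
print(g[60,185:200],g[60,362:378])
```

```text
[138 136 135 137 137 137 136 134 110  83  78  77  77  77  78  77  77  77
  78  77  76  78  77  77  76  77  76  77  77  77  77  76  77  77  80 107
 119 122 120 122] [136 136 138 137 136 137 137 141 141 142 141 141 142 143 142 142 141 141
 143 142 142 143 141 142 141 142 141 141 141 142 141 142 141 134 121 117
 119 121 122 123]
[151 150 151 151 151 150 151 151 155 156 156 155 155 155] [149 149 149 148 148 147 148 148 152 153 153 153 154 155]
panel [-77.8        -57.30388387 -57.13520606]
panel [-7.78000000e+01 -3.01412574e-02 -5.71663331e+01]
panel [-77.8         57.2056725  -57.42935515]
front [-4.20000000e+01  1.30972333e-02 -1.04800546e+02]
[147 147 146 146 148 147 147 147 148 151 155 154 156 157 156] [156 156 155 155 155 155 151 150 151 149 150 149 149 149 149 147]
```

apply_moves --motion '[{"linear": [0,0,-2],"delta_rot": [0,0,0],"grip": 1},{"linear": [0,0,0],"delta_rot": [0,0,0],"grip": 1},{"linear": [0,0,0],"delta_rot": [0,0,0],"grip": 1},{"linear": [0,0,0],"delta_rot": [0,0,0],"grip": 1},{"linear": [0,0,0],"delta_rot": [0,0,0],"grip": 1}]'

```text
time_s: 20.0
eef_pos: [0.5701, 0.2411, 0.0582]
tcp_rot: [0.636, 0.31, 0.635, -0.309]
contact_force: [0.1, -0.7, -2.8]
opening: 0.0514
```

```bash
python3 where.py 0.5351 0.2848 128.13; python3 look.py wrist w15; python3 look.py top t15; python3 where.py 0.5351 0.2848 128.13
python3 - <<'E'
from rig import manip
from incarton import *
s=manip.state(); print(s["dq"].round(4),s["contact_force"].round(2),s["wrist_torque"].round(3))
c=load("w15.npz"); P=tpts(c); q=P[225:340,225:335].reshape(-1,3); q=q[np.abs(q[:,0]+42)<10]
A=np.c_[np.ones(len(q)),q[:,1:]]; k=np.linalg.lstsq(A,q[:,0],rcond=None)[0]; print("top plane",k)
g=cv2.cvtColor(c["pixels"],cv2.COLOR_BGR2GRAY).astype(int); print(g[205:230,100],g[205:230,480])
E
```

```text
t 20.00 XYZ -56.0 -0.5 58.2 rotfix [-0.06  0.03 -0.03] F [ 0.1 -0.7 -2.8] open 51.4 q [ 19.  31.  93.  -0.  57. -19.]
20.0 [0.5701 0.2411 0.0582] [ 0.1 -0.7 -2.8] 0.05142989019773727 [ 19.   30.5  92.7  -0.   56.7 -19. ]
[[ 7.000e-04  7.873e-01  6.166e-01]
 [-1.000e-04  6.166e-01 -7.873e-01]
 [-1.000e+00  5.000e-04  5.000e-04]]
20.05 [0.5701 0.2411 0.0582] [-0.2 -0.6 -3.1] 0.05143701514930457 [ 19.   30.5  92.7  -0.   56.7 -19. ]
[[ 8.000e-04  7.873e-01  6.166e-01]
 [-1.000e-04  6.166e-01 -7.873e-01]
 [-1.000e+00  5.000e-04  5.000e-04]]
t 20.10 XYZ -55.9 -0.5 58.2 rotfix [-0.06  0.03 -0.03] F [ 0.1 -0.2 -2.3] open 51.3 q [ 19.  31.  93.  -0.  57. -19.]
[-0.0006  0.0009  0.0004  0.0005 -0.0013  0.0014] [ 0.06 -0.17 -2.31] [-0.084 -0.011 -0.025]
top plane [-4.24312789e+01 -3.15798713e-04  9.19407844e-04]
[ 78  76  77  76  77  77  78  76  76  76  77  76  76  76  80 104 117 119
 121 121 121 120 118 119 118] [140 141 140 141 142 141 142 141 140 139 140 140 140 131 124 123 124 122
 120 122 122 122 121 121 118]
```

View pics/t15.png

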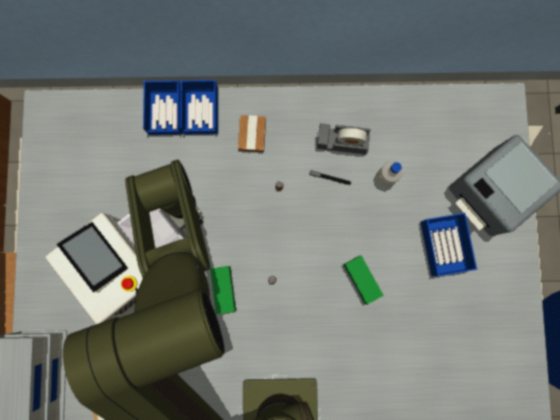

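apply_moves --motion '[{"linear": [0,0,-0.9],"delta_rot": [-0.12,0,0],"grip": 1},{"linear": [0,0,0],"delta_rot": [0,0,0],"grip": 1},{"linear": [0,0,0],"delta_rot": [0,0,0],"grip": 1},{"linear": [0,0,0],"delta_rot": [0,0,0],"grip": 1},{"linear": [0,0,0],"delta_rot": [0,0,0],"grip": 1}]'

```text
time_s: 20.6
eef_pos: [0.5695, 0.2418, 0.0582]
tcp_rot: [0.636, 0.309, 0.636, -0.309]
contact_force: [-0.0, -0.1, -2.7]
opening: 0.0515
```

```bash
python3 where.py 0.5351 0.2848 128.13; python3 look.py wrist w16; python3 where.py 0.5351 0.2848 128.13
python3 - <<'E'
from rig import manip
from incarton import *
s=manip.state(); print(s["dq"].round(4),s["contact_force"].round(2),s["wrist_torque"].round(3))
c=load("w16.npz"); 
g=cv2.cvtColor(c["pixels"],cv2.COLOR_BGR2GRAY).astype(int); print(g[205:230,100],g[205:230,480],g[205:230,20],g[205:230,540])
print(tray(c,280,219.3,-.0778),tray(c,280,14.5,-.042))
crop(c,120,0,450,240,2.3,"pics/w16c.png")
E
```

```text
t 20.60 XYZ -55.0 -0.5 58.2 rotfix [ 0.07  0.03 -0.03] F [-0.  -0.1 -2.7] open 51.5 q [ 19.  31.  93.  -0.  57. -19.]
20.6 [0.5695 0.2418 0.0582] [-0.  -0.1 -2.7] 0.05148235555361187 [ 19.1  30.5  92.7  -0.   56.7 -19.1]
[[ 7.000e-04  7.859e-01  6.184e-01]
 [-1.000e-04  6.184e-01 -7.859e-01]
 [-1.000e+00  5.000e-04  5.000e-04]]
t 20.65 XYZ -55.0 -0.5 58.2 rotfix [ 0.07  0.03 -0.03] F [-0.3 -0.3 -3.1] open 51.1 q [ 19.  31.  93.  -0.  57. -19.]
[-0.0014  0.0015  0.001   0.0009 -0.0012 -0.0014] [-0.29 -0.33 -3.08] [-0.147 -0.086 -0.01 ]
[ 75  77  76  77  76  75  76  77  76  76  76  76  76  77  75  75  76  74
  82 114 121 121 119 120 119] [139 140 140 140 141 139 140 139 140 140 139 139 138 140 139 140 140 138
 123 119 120 122 121 121 119] [133 134 136 135 134 133 134 134 134 134 135 135 134 134 134 133 134 134
 132 122 117 116 117 116 117] [138 138 137 138 137 138 138 138 137 138 138 137 137 138 137 137 137 130
 120 117 121 119 118 115 118]
[-7.78000000e+01 -2.81363512e-02 -5.59294142e+01] [-4.20000000e+01  1.30972333e-02 -1.04800546e+02]
```

View pics/w16c.png

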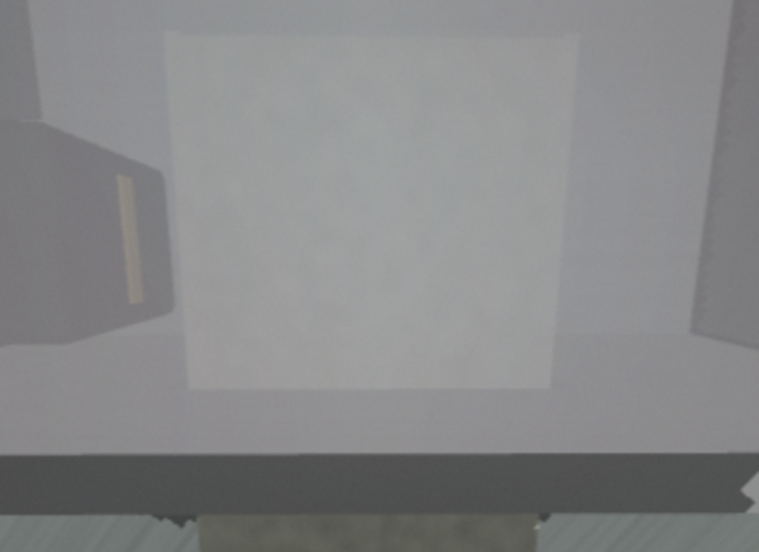

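Run:
```python
from incarton import *
c=load("w16.npz"); print(tray(c,280,223,-.0778))
from rig import manip
print(manip.finish_job())
```

```text
[-7.78000000e+01 -2.67236415e-02 -5.50578485e+01]
the job is handed in; nothing more can be done
None
```

I closed the carton (both end flaps first, then the top flap), picked it up and fed its +x end into the guard window. I handed the job in at about 20.7 s of the 67 s, with the arm still and holding the carton. The hand-in reported no verdict.

**Last checks**
- **Depth:** about 49.7 mm of the carton is inside the window.
- **Level:** the gripper is tilted less than 0.1°, and the carton has not sagged in the grip. It sits 42.2 mm above the bench, about 0.2 mm above the window's centre height.
- **Weight:** the force reading is about 3 N or less and almost purely vertical, which matches the carton's weight. Nothing pressed sideways on the way in.
- **Centring:** the carton was within about 0.3 mm of the middle of the opening the last time the lips were visible. The window edges were hidden by the carton once it was fully in.
- **Bystanders:** they sit at the same pixels in the top view as at the start.

**Disagreements and slips**
- **Window direction:** my estimates of it differed by about 0.2°, so I set the gripper between them.
- **End flap a:** pressing it flat briefly read 35 N at the fingertips, under the 40 N limit on arm and gripper-body contact. Later looks showed the carton had moved less than 2 mm.

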